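Dreidels back to their own labelled slots

ROBOT

A 7-joint arm with a two-finger parallel gripper is mounted at the origin on the work surface. World frame = base frame: x ahead of the robot, y to its left, z up, the work surface at z = 0. Lengths are in m, angles in rad, forces in N, time in s.
With the tool pointing down it reaches from about 0.4 to 0.85 m from the base axis. Payload 4.5 kg.
Tool frame: the origin (TCP) lies on the mounting face of the last link; the fingertips stand 166 mm ahead of it and the grasp point (between the pads) lies 147 mm ahead of it; y points along the fingers, z is the direction in which the jaws open and shut, and the axes are right-handed (so a half turn about y gives the same grasp; the last joint's range is limited). The gripper opens to 88 mm and grips with 3 to 60 N. Pads are 18 mm wide; open, the fingers measure 123 mm over their backs; the gripper's body (75 mm by 187 mm) begins 45 mm behind the grasp point.
Start: joints at [1.218, 0.689, -0.195, 1.565, 0.157, 0.902, -0.215], TCP at [0.236, -0.579, 0.405] pointing down, gripper open.
Joint ranges: [-3.01, 3.01], [-0.46, 2.08], [-1.47, 1.51], [0.13, 2.56], [-1, 4.14], [0.04, 2.09], [-2.66, 2.66]. Speed limits (rad/s): [2.57, 2.57, 3.14, 3.14, 3.14, 3.14, 3.14].

INTERFACE

Orientations are given as a unit quaternion [x, y, z, w].
In Python, from plant import r gives the robot as it stands.
- The arm moves only by the tool arm_command, never from a script. Its argument "deltas" is a list of rows, each an object of numbers: "dx", "dy", "dz": the shift along the tool's x, y, z each as a share of 1000 mm, from -1 to 1; "wx", "wy", "wz": the turn, a rotation vector about the tool's x, y, z each as a share of 45 degrees, from -1 to 1. In form: [{"dx": .., "dy": .., "dz": .., "wx": .., "wy": .., "wz": ..}, ...]. A call has exactly 5 rows; each row is the pose to reach, as a shift and turn from the pose commanded when the call began, along the tool's axes at that moment; what a row does not reach only later rows make up. A row lasts 1/10 s, in which the tool goes at most 50 mm and 8.59 degrees, less where a joint would pass 70% of its speed; a pose out of reach is approached as far as the arm can. A call with a number of a shift or a turn outside -1 to 1 is refused whole. A call with a gripper value outside its range is refused whole. "claw" is the opening, from -1 (shut) to 1 (fully open), set as the call begins (left out, the last holds). The fingers move at their own pace and stop on an object; "grip_force" is the grip in N (left out, the last holds). Time passes only in rows, so rows that repeat a pose let the fingers close, or fill a call up. It gives the time, the measured TCP pose, the force and the opening at its end, in the units of the state.
- r.get_state(): the state, without advancing time (a new reading comes with each control period).
- r.snapshot(name): name is "scene" or "side" or "wrist"; returns the picture (400x640x3 uint8, red, green, blue); there is no depth.
- r.get_calibration(name): a dict with "vertical_fov" (degrees; the focal length in pixels is half the picture's height over the tangent of half this angle, whatever the lens; pixels are square), "cx", "cy" (the principal point, pixels), "R" (3x3) and "t" (3): a world point X has camera coordinates R X + t. Camera axes: x right, y down, z forward; pixel columns grow to the right and rows downward; lengths in m; the calibration is good to about 2 mm. A picture is of the moment at which its call begins: read the wrist's pose just before it. get_calibration takes no time and is no camera call; for the wrist camera it gives the pose at the moment of the call.
- r.finish_job(): hands the job in, once; it reports no verdict.
The state is a dict: "clock": time; "q": joint angles; "qd": joint speeds; "joint_torque": joint torques, N m; "tool_pos": TCP position; "eef_rot": TCP orientation; "contact_force": force on the tool from outside, world axes, zero at the start; "moment": the same for the moment, N m; "opening": opening from 0.0 (shut) to 1.0 (fully open).
Only numpy, scipy, OpenCV 4.12 (cv2) and the standard library are available. Lean on these libraries where they do the work, as an engineer would, in place of code of your own. Each camera call takes 0.05 s, during which the arm holds its last target.

TASK

Put the three dreidels away in the pulled-out caddy tray: each must lie fully down in the slot labelled with its own colour, its point towards the tall header and its stem out over the low front; the green one has been put in the wrong slot. Set them down rather than dropping them, and do not shift the menorah or any of the other things on the sill.

Things in the scene. Friction and masses are not known exactly. Their poses are not given: they have to be found in the camera images.
- blue_center (a point): Centre of the square block of the blue dreidel: loose pale-wooden top, blue stem and bands, 65 g, lying on a flat side (this point 21 mm above its support). Its x axis runs along it: block 44 mm long (x -22 to 22), 42 x 42 mm across, flat sides to grip; a round cone tapers from the block to a blunt point at x = +44; a round stem 14 mm thick ends at x = -56 mm.
- blue_stem (a point): The end of the blue dreidel's stem, on its axis, 56 mm from the block's centre (at x = -56 mm).
- blue_slot (a point): Where the centre of the blue dreidel's block belongs in the blue-labelled bamboo slot (open pocket, fixed in the tray): 31 mm above the sill, 21 mm above the pocket's floor. x runs from the slot's low front (-x) to its tall header (+x), z up. Pocket: x from -26 to +48 mm, 50 mm wide (y). Blue labels: a plate on the front wall and the header's top half.
- blue_insert: The insert that forms the blue slot, origin under the slot point, 25 mm below it; same axes. Side walls (5 mm thick) and front wall (24 mm deep) rise 10 mm above the pocket's floor, so the stem passes over the front; the 8 mm thick header at the back rises 30 mm above the floor. The three inserts stand side by side, 94 mm apart, in any order.
- green_center (a point): Centre of the square block of the green dreidel: loose pale-wooden top, green stem and bands, 65 g, lying on a flat side (this point 21 mm above its support). Its x axis runs along it: block 44 mm long (x -22 to 22), 42 x 42 mm across, flat sides to grip; a round cone tapers from the block to a blunt point at x = +44; a round stem 14 mm thick ends at x = -56 mm.
- green_stem (a point): The end of the green dreidel's stem, on its axis, 56 mm from the block's centre (at x = -56 mm).
- green_slot (a point): Where the centre of the green dreidel's block belongs in the green-labelled bamboo slot (open pocket, fixed in the tray): 31 mm above the sill, 21 mm above the pocket's floor. x runs from the slot's low front (-x) to its tall header (+x), z up. Pocket: x from -26 to +48 mm, 50 mm wide (y). Green labels: a plate on the front wall and the header's top half.
- green_insert: The insert that forms the green slot, origin under the slot point, 25 mm below it; same axes. Side walls (5 mm thick) and front wall (24 mm deep) rise 10 mm above the pocket's floor, so the stem passes over the front; the 8 mm thick header at the back rises 30 mm above the floor. The three inserts stand side by side, 94 mm apart, in any order.
- yellow_center (a point): Centre of the square block of the yellow dreidel: loose pale-wooden top, yellow stem and bands, 65 g, lying on a flat side (this point 21 mm above its support). Its x axis runs along it: block 44 mm long (x -22 to 22), 42 x 42 mm across, flat sides to grip; a round cone tapers from the block to a blunt point at x = +44; a round stem 14 mm thick ends at x = -56 mm.
- yellow_stem (a point): The end of the yellow dreidel's stem, on its axis, 56 mm from the block's centre (at x = -56 mm).
- yellow_slot (a point): Where the centre of the yellow dreidel's block belongs in the yellow-labelled bamboo slot (open pocket, fixed in the tray): 31 mm above the sill, 21 mm above the pocket's floor. x runs from the slot's low front (-x) to its tall header (+x), z up. Pocket: x from -26 to +48 mm, 50 mm wide (y). Yellow labels: a plate on the front wall and the header's top half.
- yellow_insert: The insert that forms the yellow slot, origin under the slot point, 25 mm below it; same axes. Side walls (5 mm thick) and front wall (24 mm deep) rise 10 mm above the pocket's floor, so the stem passes over the front; the 8 mm thick header at the back rises 30 mm above the floor. The three inserts stand side by side, 94 mm apart, in any order.
- caddy: Bamboo caddy with its tray pulled out, fixed. Origin on the sill under the middle of the row of three slot points; x points from the tray's front to the back. Tray: x from -69 to 64 mm, y from -155 to 155 mm, rim 20 mm high. Behind it the caddy's box: x from 65 to 195 mm, y from -160 to 160 mm, with candles on it up to 72 mm high.
- menorah: Cast aluminium nine-branched candle holder, loose, 1.1 kg, standing. Origin under its centre; its flat fan of arms is 228 mm long along its x axis, 18 mm thick and fills heights 60 to 185 mm, the middle cup reaches 210 mm; round foot 90 mm across, 20 mm high.
- lighter: Red plastic pocket lighter lying flat, loose: 80 mm along x, 25 mm wide, 12 mm high; origin under its centre.
- jar: Small closed green glass jar, loose: 66 mm across, 75 mm high; origin under its centre.
- coaster: Round blue ceramic coaster, loose: 96 mm across, 8 mm high; origin under its centre.
- candle_box: Cardboard candle box, loose: 80 mm (x) by 130 mm (y), 34 mm high; origin under its centre.
- mug: White mug, loose: 80 mm across, 90 mm high, handle at +y; origin under its centre.
There are look-alikes about, which are no part of the job. Leave any purple or turquoise look-alike of the part that bears yellow_center alone.

How it is judged:
By the outcome, as a careful person would: the job done as asked, in the order asked, and still so for the second after the job is handed in, with the robot touching nothing.
It also fails if it takes over 72 s, if anything falls off the work surface, if the arm or the gripper's body presses on something with over 40 N, if the wrist force passes 120 N, or if a joint passes its speed limit or range.

## Working session

There is one attempt and no reset: what is moved stays moved. The work goes in short steps, Python scripts to look and compute and a tool call to move; the robot and the scene stay as the last step left them, time stands still between calls to the robot, and variables do not carry over. Pictures are saved under pics/ and viewed, and the job is handed in when it is done.

Besides the shell and the picture viewer there is one more tool, called as name(argument=value, ...), one argument or row to a line, values as JSON. arm_command: Moves the arm, as the interface text tells. Shift numbers are shares of 1000 mm and turn numbers shares of 45 degrees, none past 1 either way. Its arguments: {"type":"object","properties":{"deltas":{"type":"array","items":{"type":"object","properties":{"dx":{"type":"number","minimum":-1,"maximum":1},"dy":{"type":"number","minimum":-1,"maximum":1},"dz":{"type":"number","minimum":-1,"maximum":1},"wx":{"type":"number","minimum":-1,"maximum":1},"wy":{"type":"number","minimum":-1,"maximum":1},"wz":{"type":"number","minimum":-1,"maximum":1}}}},"claw":{"type":"number"},"grip_force":{"type":"number"}},"required":["deltas"]}

```bash
ls; mkdir -p pics
python3 - <<'E'
from plant import r
import cv2,numpy as np
print(r.get_state())
for n in ["scene","side","wrist"]:
    c=r.get_calibration(n); print(n,c)
    im=r.snapshot(n); cv2.imwrite(f"pics/{n}0.png",im[:,:,::-1])
E
```

```text
pics
{'clock': 0.0, 'q': array([ 1.21774384,  0.68999007, -0.19449991,  1.56635615,  0.15726386,
        0.90249928, -0.21510014]), 'qd': array([ 0.00166532,  0.00126316,  0.00098018, -0.00056399,  0.00037088,
       -0.00135611,  0.00086493]), 'joint_torque': array([ 3.96849364e-04, -5.27560437e+01, -1.26677223e+00, -1.53428900e+01,
       -5.26194088e-02,  6.58022487e-03,  1.73735693e-04]), 'tool_pos': array([ 0.23564326, -0.57851446,  0.40390236]), 'eef_rot': array([-0.13610688,  0.69455461, -0.69327811,  0.13577289]), 'contact_force': array([-0.50394181,  0.53928945, -0.39629109]), 'moment': array([-0.01114885,  0.06347121, -0.08351029]), 'opening': 0.9999973654094099}
scene {'vertical_fov': 48.0322331054594, 'cx': 315.42611485041067, 'cy': 198.9637814808996, 'R': array([[-0.41865973,  0.90811882, -0.00665099],
       [ 0.74010071,  0.33693773, -0.58199993],
       [-0.52628412, -0.24858233, -0.81316164]]), 't': array([ 0.18266416, -0.38023233,  1.53889763])}
side {'vertical_fov': 44.097526767052614, 'cx': 318.97377595872354, 'cy': 199.70068959420686, 'R': array([[-0.9873383 , -0.15838263,  0.00883327],
       [-0.09197789,  0.52623242, -0.84535171],
       [ 0.12924067, -0.83546058, -0.53413712]]), 't': array([0.53508098, 0.06690954, 1.49629333])}
wrist {'vertical_fov': 66.98755307110325, 'cx': 316.19374487072224, 'cy': 200.9963903380344, 'R': array([[ 0.37599547, -0.92661917, -0.00207777],
       [-0.88705349, -0.36058729,  0.28829311],
       [-0.26788714, -0.10655381, -0.95753996]]), 't': array([-0.62303965, -0.03778662,  0.39288097])}
```

View pics/scene0.png

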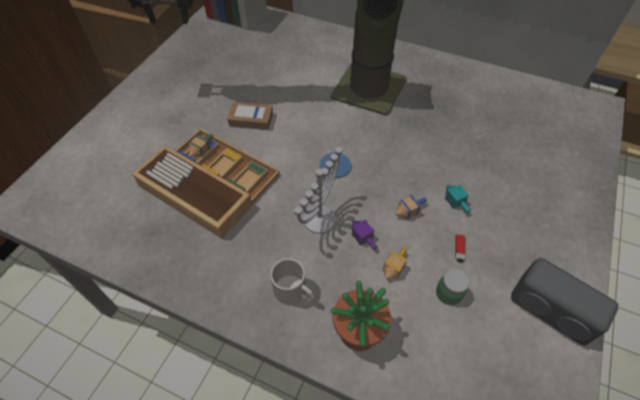

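View pics/side0.png

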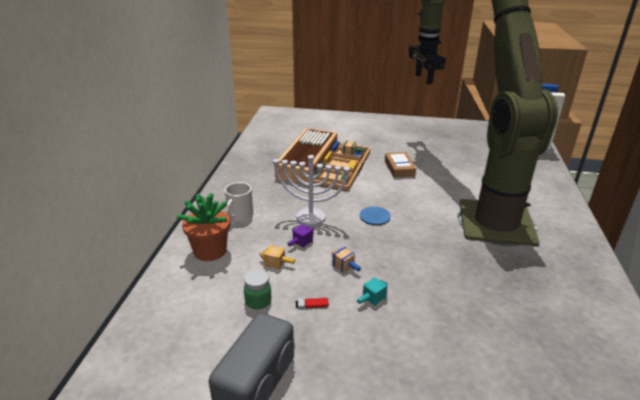

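View pics/wrist0.png

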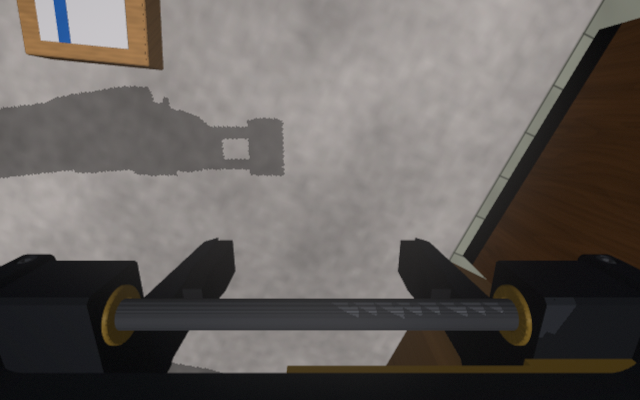

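Run:
```python
import cv2,numpy as np
a=cv2.imread("pics/scene0.png");b=cv2.imread("pics/side0.png")
def crop(im,x,y,w,h,k,n): cv2.imwrite(n,cv2.resize(im[y:y+h,x:x+w],None,fx=k,fy=k,interpolation=cv2.INTER_CUBIC))
crop(a,125,95,160,140,5,"pics/sc_c.png")
crop(a,290,140,200,150,4,"pics/sc_d.png")
crop(b,265,120,160,110,5,"pics/si_c.png")
crop(b,230,200,170,110,4.7,"pics/si_d.png")
```

```text
(no output)
```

View pics/sc_c.png

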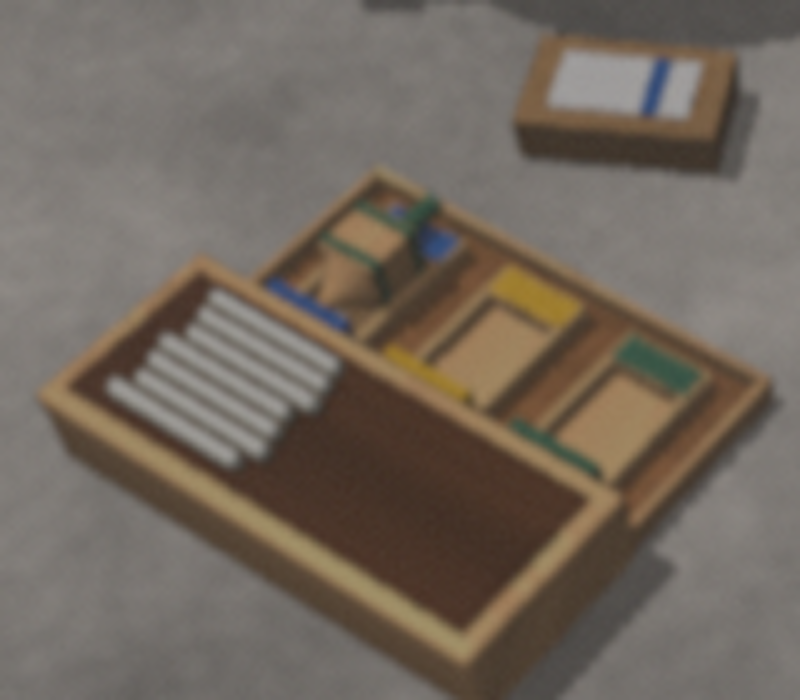

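View pics/sc_d.png

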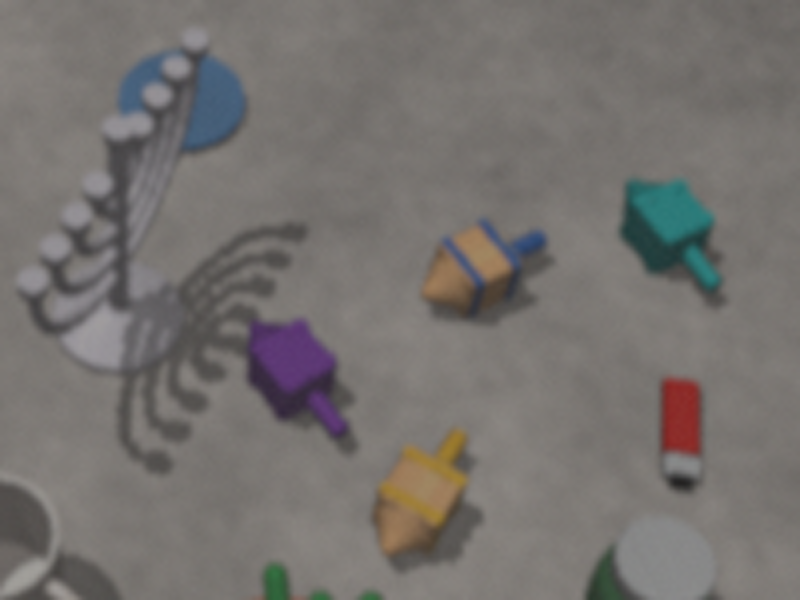

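View pics/si_c.png

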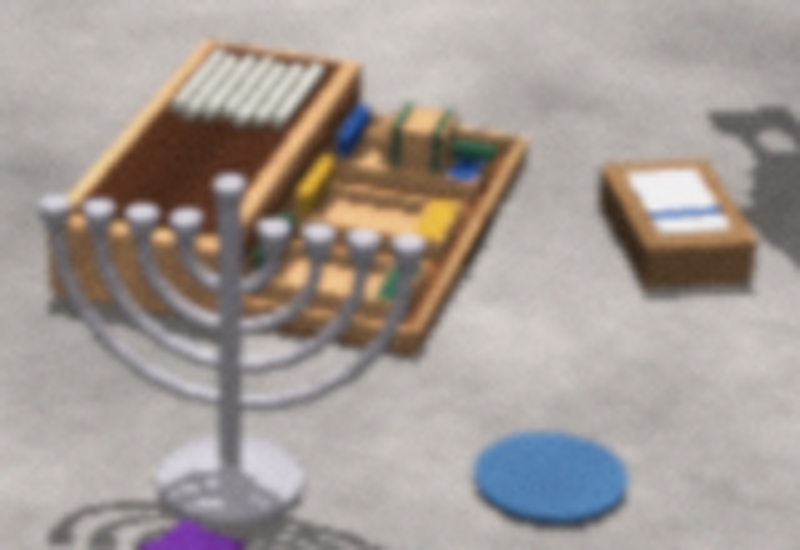

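View pics/si_d.png

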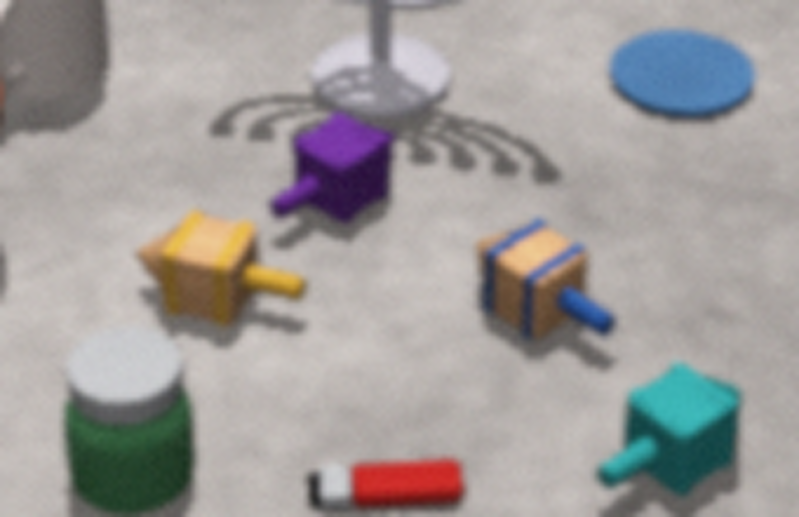

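```bash
cat > h.py <<'E'
from plant import r
import cv2,numpy as np
from scipy.spatial.transform import Rotation as Rot
def ray(c,u,v):
    f=200/np.tan(np.radians(c["vertical_fov"])/2)
    R=np.array(c["R"]);t=np.array(c["t"])
    d=R.T@np.array([(u-c["cx"])/f,(v-c["cy"])/f,1.]); return -R.T@t,d/np.linalg.norm(d)
def onz(c,u,v,z):
    o,d=ray(c,u,v); return o+d*(z-o[2])/d[2]
def tri(c1,p1,c2,p2):
    o1,d1=ray(c1,*p1);o2,d2=ray(c2,*p2)
    A=np.stack([d1,-d2],1);s=np.linalg.lstsq(A,o2-o1,rcond=None)[0]
    a=o1+d1*s[0];b=o2+d2*s[1];return (a+b)/2,np.linalg.norm(a-b)
def proj(c,X):
    f=200/np.tan(np.radians(c["vertical_fov"])/2)
    p=np.array(c["R"])@np.array(X)+np.array(c["t"]);return p[0]/p[2]*f+c["cx"],p[1]/p[2]*f+c["cy"]
E
python3 - <<'E'
from h import *
np.set_printoptions(precision=4,suppress=True)
S=r.get_calibration("scene");D=r.get_calibration("side")
c=lambda x,y,x0,y0,k:(x0+x/k,y0+y/k)
sc=lambda x,y:c(x,y,125,95,5); sd=lambda x,y:c(x,y,290,140,4)
ic=lambda x,y:c(x,y,265,120,5); idd=lambda x,y:c(x,y,230,200,4.7)
print("tray FL",onz(S,*sc(378,170),.02),"FR",onz(S,*sc(770,380),.02), 'side FL',onz(D,*ic(527,138),.02),onz(D,*ic(415,340),.02))
for n,p,z in [("blueplate",(425,232),.02),("yelplate",(540,296),.02),("grplate",(658,363),.02)]: print(n,onz(S,*sc(*p),z))
print("blue stem",onz(S,*sd(535,242),.021),tri(S,sd(535,242),D,idd(600,318)))
print("blue tip",tri(S,sd(424,290),D,idd(480,245)))
print("yel stem",tri(S,sd(457,438),D,idd(297,285)), onz(S,*sd(457,438),.021))
print("yel tip",tri(S,sd(386,550),D,idd(140,255)))
print("green stem",tri(S,sc(430,205),D,ic(490,148)))
print("purple top",onz(S,*sd(290,352),.042),"teal",onz(S,*sd(668,215),.042))
print("menorah foot",onz(S,*sd(125,315),.02),"ends",tri(S,sd(195,40),D,ic(408,245)),tri(S,sd(30,280),D,ic(55,210)),'mid',tri(S,sd(120,128),D,ic(230,185)))
print("coaster",onz(S,*sd(182,100),.008),"lighter",onz(S,*sd(682,430),.012),"cbox",onz(S,*sc(635,90),.034))
print("jar",onz(S,455,280,.075),"mug",onz(S,288,273,.09),"pot",onz(S,362,315,.06))
E
```

```text
tray FL [ 0.4178 -0.4037  0.02  ] FR [ 0.4664 -0.1024  0.02  ] side FL [ 0.4087 -0.3988  0.02  ] [ 0.4598 -0.0875  0.02  ]
blueplate [ 0.4503 -0.3483  0.02  ]
yelplate [ 0.4659 -0.2574  0.02  ]
grplate [ 0.4822 -0.1679  0.02  ]
blue stem [0.395  0.3098 0.021 ] (array([0.3922, 0.309 , 0.0196]), np.float64(0.0029430574849649313))
blue tip (array([0.4647, 0.2536, 0.0197]), np.float64(0.002020651030722601))
yel stem (array([0.5622, 0.3086, 0.0195]), np.float64(0.0020455861483669093)) [0.5641 0.3092 0.021 ]
yel tip (array([0.6557, 0.2942, 0.0178]), np.float64(0.00043867192765507083))
green stem (array([ 0.4349, -0.3525,  0.0302]), np.float64(0.004261916685053347))
purple top [0.5609 0.1919 0.042 ] teal [0.3517 0.3863 0.042 ]
menorah foot [0.5661 0.0772 0.02  ] ends (array([0.4526, 0.0739, 0.1785]), np.float64(0.00039847059096235755)) (array([0.6601, 0.0591, 0.1749]), np.float64(0.0020210715876643774)) mid (array([0.5561, 0.0686, 0.2042]), np.float64(0.0011364005393495055))
coaster [0.3685 0.0343 0.008 ] lighter [0.4928 0.4392 0.012 ] cbox [ 0.3013 -0.2834  0.034 ]
jar [0.6245 0.4431 0.075 ] mug [0.7756 0.0874 0.09  ] pot [0.7866 0.277  0.06  ]
```

```bash
cat >> h.py <<'E'
np.set_printoptions(precision=4,suppress=True)
def pose():
    s=r.get_state();return s,np.array(s["tool_pos"]),Rot.from_quat(s["eef_rot"])
def plan(g,yaw,half=None):
    """g: grasp point target world; yaw: heading of dreidel x axis. tool y down, jaw z axis perpendicular to heading.
    prints shift mm in tool axes/1000 and turn share of 45deg (both options)"""
    s,p,R=pose();M=R.as_matrix()
    tcp=np.array(g)+[0,0,.147]
    for k in (0,1):
        x=np.array([np.cos(yaw+k*np.pi),np.sin(yaw+k*np.pi),0]);y=np.array([0,0,-1.]);z=np.cross(x,y)
        T=np.stack([x,y,z],1)
        w=Rot.from_matrix(M.T@T).as_rotvec()/(np.pi/4)
        print("shift",np.round(M.T@(tcp-p),4),"turn",np.round(w,3))
def show():
    s,p,R=pose();M=R.as_matrix();print("t%.2f"%s["clock"],"tcp",p,"grasp",p+M[:,1]*.147,"F",s["contact_force"],"op",s["opening"]);print("tool x",M[:,0],"y",M[:,1],"z",M[:,2]);print("q",s["q"])
E
python3 - <<'E'
from h import *
show()
s,p,R=pose();c=r.get_calibration("wrist");M=R.as_matrix()
C=-np.array(c["R"]).T@c["t"];print("cam in tool",M.T@(C-p), "cam axes in tool",(M.T@np.array(c["R"]).T))
plan([.4925,-.359,.25],-.16)
S=r.get_calibration("scene")
print("purple stem",onz(S,290+342/4,140+428/4,.021))
E
```

```text
t0.15 tcp [ 0.2357 -0.5786  0.4041] grasp [ 0.2356 -0.5784  0.2571] F [-0.5896  0.4212  0.9008] op 0.9992658355525185
tool x [-0.9261 -0.3773  0.0001] y [-0.0006  0.0013 -1.    ] z [ 0.3773 -0.9261 -0.0014]
q [ 1.2178  0.6898 -0.1945  1.5661  0.1573  0.9025 -0.2151]
cam in tool [-0.0763  0.0182 -0.0007] cam axes in tool [[ 0.0015  0.9576  0.2882]
 [ 0.0004 -0.2882  0.9576]
 [ 1.     -0.0013 -0.0008]]
shift [-0.3207  0.0072 -0.1064] turn [ 0.001 -3.304 -0.002]
shift [-0.3207  0.0072 -0.1064] turn [0.002 0.696 0.001]
purple stem [0.5878 0.2399 0.021 ]
```

arm_command(
  deltas=[
    {"dx":-0.05,"dz":-0.016,"wy":0.17},
    {"dx":-0.1,"dz":-0.033,"wy":0.35},
    {"dx":-0.15,"dz":-0.05,"wy":0.52},
    {"dx":-0.2,"dz":-0.066,"wy":0.696},
    {"dx":-0.24,"dz":-0.08,"wy":0.696},
  ],
)

```text
invalid input at $.deltas[0]: expected keys dx, dy, dz, wx, wy, wz
```

Run:
```python
from h import *
show()
plan([.4925,-.359,.25],-.16)
```

```text
t0.15 tcp [ 0.2357 -0.5786  0.4041] grasp [ 0.2356 -0.5784  0.2571] F [-0.5896  0.4212  0.9008] op 0.9992658355525185
tool x [-0.9261 -0.3773  0.0001] y [-0.0006  0.0013 -1.    ] z [ 0.3773 -0.9261 -0.0014]
q [ 1.2178  0.6898 -0.1945  1.5661  0.1573  0.9025 -0.2151]
shift [-0.3207  0.0072 -0.1064] turn [ 0.001 -3.304 -0.002]
shift [-0.3207  0.0072 -0.1064] turn [0.002 0.696 0.001]
```

arm_command(
  deltas=[
    {"dx":-0.05,"dy":0,"dz":-0.016,"wx":0,"wy":0.17,"wz":0},
    {"dx":-0.1,"dy":0,"dz":-0.033,"wx":0,"wy":0.35,"wz":0},
    {"dx":-0.15,"dy":0,"dz":-0.05,"wx":0,"wy":0.52,"wz":0},
    {"dx":-0.2,"dy":0,"dz":-0.066,"wx":0,"wy":0.696,"wz":0},
    {"dx":-0.24,"dy":0,"dz":-0.08,"wx":0,"wy":0.696,"wz":0},
  ],
)

```text
clock: 0.65
tool_pos: [0.427, -0.4146, 0.4046]
eef_rot: [-0.057, -0.705, 0.705, 0.058]
contact_force: [0.8, -0.6, 0.7]
opening: 0.997
```

Run:
```python
from h import *
show()
plan([.4925,-.359,.25],-.16)
```

```text
t0.65 tcp [ 0.427  -0.4146  0.4046] grasp [ 0.427  -0.4146  0.2576] F [ 0.8313 -0.6273  0.7065] op 0.9971610283235729
tool x [-0.9868  0.1621  0.0004] y [-0.0004 -0.0002 -1.    ] z [-0.1621 -0.9868  0.0003]
q [ 0.6976  0.645  -0.0078  1.6653  0.0069  0.8315 -1.0469]
shift [-0.0556  0.0075 -0.0655] turn [-0.001  3.996 -0.   ]
shift [-0.0556  0.0075 -0.0655] turn [-0.    -0.004  0.   ]
```

arm_command(
  deltas=[
    {"dx":-0.03,"dy":0,"dz":-0.033,"wx":0,"wy":0,"wz":0},
    {"dx":-0.056,"dy":0,"dz":-0.065,"wx":0,"wy":0,"wz":0},
    {"dx":-0.056,"dy":0,"dz":-0.065,"wx":0,"wy":0,"wz":0},
    {"dx":-0.056,"dy":0,"dz":-0.065,"wx":0,"wy":0,"wz":0},
    {"dx":-0.056,"dy":0,"dz":-0.065,"wx":0,"wy":0,"wz":0},
  ],
)

```text
clock: 1.15
tool_pos: [0.4901, -0.362, 0.4046]
eef_rot: [-0.057, -0.704, 0.705, 0.058]
contact_force: [-0.4, 1.2, 0.9]
opening: 1.001
```

Run:
```python
from h import *
show()
c=r.get_calibration("wrist");print({k:np.array(v).tolist() for k,v in c.items()})
im=r.snapshot("wrist");cv2.imwrite("pics/w1.png",im[:,:,::-1])
np.savez("w1.npz",**c)
```

```text
t1.15 tcp [ 0.4901 -0.362   0.4046] grasp [ 0.4899 -0.3621  0.2576] F [-0.3813  1.2114  0.8521] op 1.0013382020333432
tool x [-0.987   0.161   0.0013] y [-0.0014 -0.0008 -1.    ] z [-0.161 -0.987  0.001]
q [ 0.5584  0.6641  0.0031  1.6215 -0.0007  0.8568 -1.1713]
{'vertical_fov': 66.98755307110325, 'cx': 316.19374487072224, 'cy': 200.9963903380344, 'R': [[-0.16245812159473375, -0.9867151725829094, 0.0007258943397500711], [-0.944396816970604, 0.1557036516568892, 0.28960494636056194], [-0.2858706190284419, 0.0463631432863635, -0.9571459910175176]], 't': [-0.2761456871755735, 0.4797210984107709, 0.5484728058304802]}
```

View pics/w1.png

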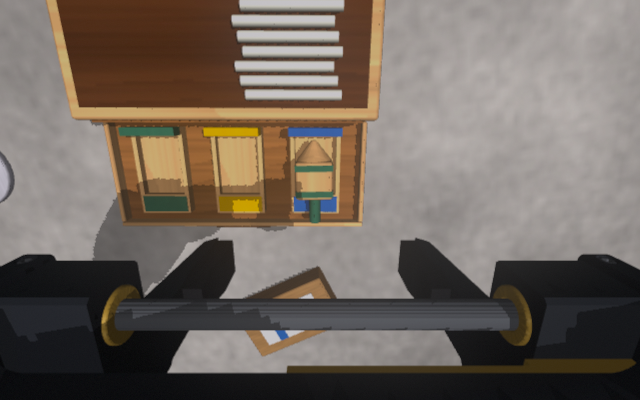

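Run:
```python
from h import *
c=dict(np.load("w1.npz"));im=cv2.imread("pics/w1.png");hsv=cv2.cvtColor(im,cv2.COLOR_BGR2HSV)
rng={"green":((70,80,30),(95,255,160)),"yellow":((22,170,120),(32,255,255)),"blue":((105,120,60),(125,255,255))}
for n,(a,b) in rng.items():
    m=cv2.inRange(hsv,a,b);m[:115]=0;m[230:]=0;m[:,:100]=0;m[:,380:]=0
    k,l,st,ce=cv2.connectedComponentsWithStats(m)
    for i in range(1,k):
        if st[i,4]<60: continue
        ys,xs=np.where(l==i);box=cv2.minAreaRect(np.stack([xs,ys],1).astype(np.float32))
        hi=ce[i][1]<150
        z=.04 if hi else .02
        print(n,"header" if hi else "plate",st[i],ce[i],"world",onz(c,*ce[i],z)[:2],box)
        pts=cv2.boxPoints(box);print([onz(c,*p,z)[:2].round(4).tolist() for p in pts])
for nm,p in {"stem":(315,222),"tip":(313,139)}.items(): print(nm,onz(c,*p,.031))
o=cv2.resize(im[110:240,100:380],None,fx=2.8,fy=2.8,interpolation=cv2.INTER_CUBIC);cv2.imwrite("pics/w1c.png",o)
```

```text
green header [119 127  55   8 391] [145.7596 130.8542] world [ 0.5734 -0.1811] ((146.0, 130.5), (7.0, 54.0), 90.0)
[[0.5823, -0.1531], [0.5725, -0.2124], [0.5651, -0.2102], [0.575, -0.1504]]
green plate [295 166  37   5 157] [313.8025 168.3567] world [ 0.4973 -0.3588] ((313.0, 168.0), (4.0, 36.0), 90.0)
[[0.5039, -0.3365], [0.4968, -0.38], [0.4919, -0.3793], [0.4991, -0.3356]]
green plate [302 192  30   5 121] [316.6198 194.4793] world [ 0.464  -0.3568] ((316.5, 194.0), (4.0, 29.0), 90.0)
[[0.4701, -0.3392], [0.4642, -0.3751], [0.459, -0.3743], [0.465, -0.3383]]
green plate [144 197  20  14 118] [151.3136 205.2712] world [ 0.4841 -0.1472] ((153.5, 203.5), (19.0, 13.0), 0.0)
[[0.4795, -0.136], [0.4961, -0.1416], [0.4922, -0.1652], [0.4756, -0.1599]]
green plate [311 201   9  22 167] [314.6048 211.1557] world [ 0.4425 -0.3506] ((315.0, 211.5), (21.0, 8.0), 90.0)
[[0.4567, -0.3484], [0.455, -0.3584], [0.427, -0.3538], [0.4287, -0.3436]]
yellow header [203 127  56  10 488] [230.1434 131.082 ] world [ 0.5578 -0.2741] ((230.5, 131.5), (54.99999237060547, 8.999998092651367), 0.0)
[[0.5575, 
[... 215 characters left out ...]
26, -0.2301], [0.4807, -0.2348], [0.4721, -0.2871], [0.4539, -0.2831]]
blue header [288 128  54   8 425] [314.9365 131.4941] world [ 0.542  -0.3676] ((314.5, 131.5), (7.0, 53.0), 90.0)
[[0.5506, -0.3386], [0.541, -0.397], [0.5334, -0.3959], [0.5431, -0.3372]]
blue plate [294 197  15  14 156] [300.2885 205.0449] world [ 0.4536 -0.334 ] ((301.0, 203.5), (13.0, 14.0), 90.0)
[[0.4653, -0.3281], [0.4625, -0.3455], [0.4454, -0.3426], [0.4483, -0.3249]]
blue plate [320 197  16  14 185] [327.8811 204.6541] world [ 0.4484 -0.3687] ((327.5, 203.5), (13.0, 15.0), 90.0)
[[0.46, -0.3605], [0.4569, -0.3791], [0.4398, -0.3766], [0.4429, -0.3577]]
stem [ 0.432  -0.3494  0.031 ]
tip [ 0.5334 -0.3639  0.031 ]
```

View pics/w1c.png

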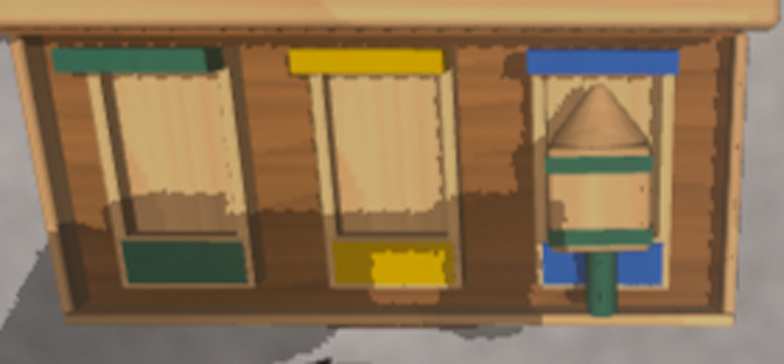

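Run:
```python
from h import *
show();plan([.490,-.358,.042],-.16)
```

```text
t1.20 tcp [ 0.4899 -0.3624  0.4046] grasp [ 0.4897 -0.3625  0.2576] F [-1.1558  0.4622  0.3418] op 0.9989922588356158
tool x [-0.9868  0.1619  0.001 ] y [-0.0012 -0.0009 -1.    ] z [-0.1619 -0.9868  0.001 ]
q [ 0.559   0.664   0.0032  1.6214 -0.0008  0.8567 -1.1714]
shift [ 0.0004  0.2156 -0.0045] turn [-0.002  3.997 -0.002]
shift [ 0.0004  0.2156 -0.0045] turn [-0.001 -0.003  0.001]
```

arm_command(
  deltas=[
    {"dx":0,"dy":0.045,"dz":-0.004,"wx":0,"wy":0,"wz":0},
    {"dx":0,"dy":0.09,"dz":-0.004,"wx":0,"wy":0,"wz":0},
    {"dx":0,"dy":0.13,"dz":-0.004,"wx":0,"wy":0,"wz":0},
    {"dx":0,"dy":0.15,"dz":-0.004,"wx":0,"wy":0,"wz":0},
    {"dx":0,"dy":0.15,"dz":-0.004,"wx":0,"wy":0,"wz":0},
  ],
  claw=0.4,
  grip_force=15,
)

```text
clock: 1.7
tool_pos: [0.4896, -0.3576, 0.2518]
eef_rot: [0.055, 0.706, -0.704, -0.059]
contact_force: [-0.1, 0.1, -0.1]
opening: 0.701
```

Run:
```python
from h import *
show();plan([.490,-.358,.042],-.16)
c=r.get_calibration("wrist")
im=r.snapshot("wrist");cv2.imwrite("pics/w2.png",im[:,:,::-1]);np.savez("w2.npz",**c)
print(r.get_state()["clock"],r.get_state()["tool_pos"])
```

```text
t1.70 tcp [ 0.4896 -0.3576  0.2518] grasp [ 0.4888 -0.3571  0.1048] F [-0.0502  0.1147 -0.1131] op 0.7011436186480557
tool x [-0.9868  0.1616  0.0063] y [-0.0059  0.0029 -1.    ] z [-0.1616 -0.9869 -0.0019]
q [ 0.5565  0.8718 -0.0035  1.7397  0.0066  0.5365 -1.1845]
shift [-0.0008  0.0628  0.0005] turn [-0.012  3.997  0.004]
shift [-0.0008  0.0628  0.0005] turn [ 0.002 -0.003  0.008]
1.75 [ 0.4906 -0.358   0.2538]
```

View pics/w2.png

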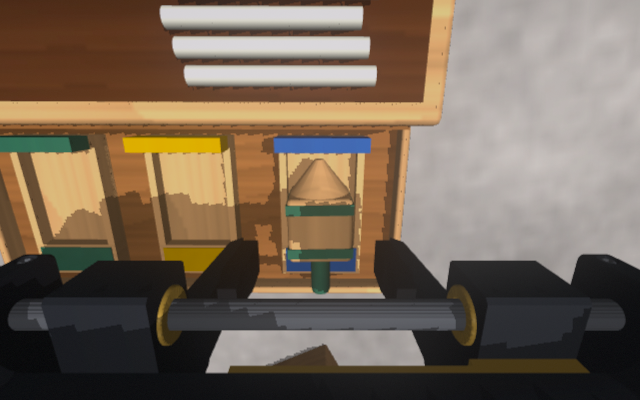

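arm_command(
  deltas=[
    {"dx":0,"dy":0.03,"dz":0,"wx":0,"wy":0,"wz":0},
    {"dx":0,"dy":0.055,"dz":0,"wx":0,"wy":0,"wz":0},
    {"dx":0,"dy":0.064,"dz":0,"wx":0,"wy":0,"wz":0},
    {"dx":0,"dy":0.064,"dz":0,"wx":0,"wy":0,"wz":0},
    {"dx":0,"dy":0.064,"dz":0,"wx":0,"wy":0,"wz":0},
  ],
)

```text
clock: 2.25
tool_pos: [0.4923, -0.3577, 0.1923]
eef_rot: [-0.057, -0.704, 0.705, 0.056]
contact_force: [0.8, -0.7, -0.1]
opening: 0.704
```

Run:
```python
from h import *
show()
```

```text
t2.25 tcp [ 0.4923 -0.3577  0.1923] grasp [ 0.4926 -0.3579  0.0453] F [ 0.7604 -0.6636 -0.0596] op 0.7035064683456626
tool x [-0.9872  0.1596 -0.0023] y [ 0.0021 -0.0016 -1.    ] z [-0.1596 -0.9872  0.0013]
q [ 0.555   0.9677 -0.0044  1.7481  0.0097  0.4233 -1.1875]
```

arm_command(
  deltas=[
    {"dx":0,"dy":0.002,"dz":0,"wx":0,"wy":0,"wz":0},
    {"dx":0,"dy":0.002,"dz":0,"wx":0,"wy":0,"wz":0},
    {"dx":0,"dy":0.002,"dz":0,"wx":0,"wy":0,"wz":0},
    {"dx":0,"dy":0.002,"dz":0,"wx":0,"wy":0,"wz":0},
    {"dx":0,"dy":0.002,"dz":0,"wx":0,"wy":0,"wz":0},
  ],
  claw=-1,
  grip_force=15,
)

```text
clock: 2.75
tool_pos: [0.4921, -0.3573, 0.1895]
eef_rot: [-0.057, -0.705, 0.705, 0.056]
contact_force: [-1.4, 0.3, 5.7]
opening: 0.472
```

Run:
```python
from h import *
show()
```

```text
t2.75 tcp [ 0.4921 -0.3573  0.1895] grasp [ 0.4923 -0.3574  0.0425] F [-1.3906  0.2922  5.6967] op 0.4723294693539094
tool x [-0.9872  0.1592 -0.0011] y [ 0.001 -0.001 -1.   ] z [-0.1592 -0.9872  0.0008]
q [ 0.5546  0.9721 -0.0045  1.7488  0.0098  0.4193 -1.1876]
```

arm_command(
  deltas=[
    {"dx":0,"dy":-0.03,"dz":0,"wx":0,"wy":0,"wz":0},
    {"dx":0,"dy":-0.06,"dz":0,"wx":0,"wy":0,"wz":0},
    {"dx":0,"dy":-0.06,"dz":-0.04,"wx":0,"wy":0,"wz":0},
    {"dx":0,"dy":-0.06,"dz":-0.08,"wx":0,"wy":0,"wz":0},
    {"dx":0,"dy":-0.06,"dz":-0.12,"wx":0,"wy":0,"wz":0},
  ],
)

```text
clock: 3.25
tool_pos: [0.511, -0.2372, 0.2489]
eef_rot: [0.057, 0.705, -0.705, -0.057]
contact_force: [0.4, 0.8, -0.7]
opening: 0.475
```

arm_command(
  deltas=[
    {"dx":0,"dy":0,"dz":-0.03,"wx":0,"wy":0,"wz":0},
    {"dx":-0.001,"dy":0,"dz":-0.055,"wx":0,"wy":0,"wz":0},
    {"dx":-0.001,"dy":0,"dz":-0.068,"wx":0,"wy":0,"wz":0},
    {"dx":-0.001,"dy":0,"dz":-0.068,"wx":0,"wy":0,"wz":0},
    {"dx":-0.001,"dy":0,"dz":-0.068,"wx":0,"wy":0,"wz":0},
  ],
)

```text
clock: 3.75
tool_pos: [0.5225, -0.1728, 0.2487]
eef_rot: [-0.057, -0.704, 0.705, 0.057]
contact_force: [-0.1, -1.0, -1.4]
opening: 0.476
```

Run:
```python
from h import *
show();plan([.5217,-.1726,.1],-.165)
c=r.get_calibration("wrist")
im=r.snapshot("wrist");cv2.imwrite("pics/w3.png",im[:,:,::-1]);np.savez("w3.npz",**c)
print(r.get_state()["clock"],r.get_state()["tool_pos"])
```

```text
t3.75 tcp [ 0.5225 -0.1728  0.2487] grasp [ 0.5225 -0.173   0.1017] F [-0.1093 -1.0229 -1.3679] op 0.47567556422577956
tool x [-0.9871  0.1602  0.    ] y [-0.0002 -0.0014 -1.    ] z [-0.1602 -0.9871  0.0014]
q [ 0.2118  0.8317  0.0396  1.918  -0.0728  0.3932 -1.426 ]
shift [ 0.0009  0.0017 -0.    ] turn [ 0.    -3.995  0.003]
shift [ 0.0009  0.0017 -0.    ] turn [-0.002  0.005  0.   ]
3.8 [ 0.5224 -0.1734  0.2487]
```

View pics/w3.png

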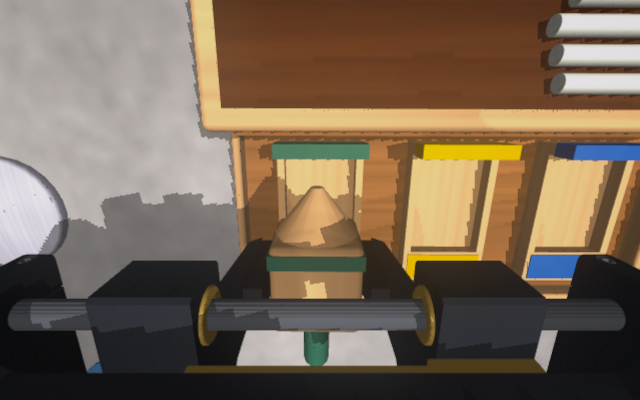

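Run:
```python
from h import *
c=dict(np.load("w3.npz"));im=cv2.imread("pics/w3.png");hsv=cv2.cvtColor(im,cv2.COLOR_BGR2HSV)
g=cv2.inRange(hsv,(65,80,30),(95,255,180));g[165:]=0
y=cv2.inRange(hsv,(22,170,120),(32,255,255));y[165:]=0
for n,m in(("g",g),("y",y)):
    ys,xs=np.where(m);print(n,xs.min(),xs.max(),ys.min(),ys.max())
    C=onz(c,(xs.min()+xs.max())/2,ys.min()+ (5 if n=="g" else 5),.04);print(C, C-.052*np.array([.9864,-.1643,0]))
for row in (175,185,195,205,215):
    print(row,im[row,268:300,:].sum(1).tolist()[::2],im[row,345:376,:].sum(1).tolist()[::2])
```

```text
g 272 368 144 158
[ 0.5739 -0.1821  0.04  ] [ 0.5226 -0.1736  0.04  ]
y 422 522 144 159
[ 0.5585 -0.2761  0.04  ] [ 0.5072 -0.2675  0.04  ]
175 [364, 349, 254, 252, 280, 566, 566, 567, 506, 494, 561, 562, 564, 568, 569, 573] [556, 475, 439, 358, 335, 381, 567, 567, 567, 391, 352, 354, 352, 353, 354, 353]
185 [257, 258, 259, 257, 257, 367, 393, 390, 352, 353, 562, 562, 566, 568, 569, 571] [556, 508, 358, 360, 301, 417, 567, 567, 555, 374, 372, 373, 374, 373, 374, 374]
195 [262, 262, 261, 262, 261, 347, 391, 390, 364, 284, 382, 387, 392, 427, 498, 469] [374, 365, 354, 355, 274, 449, 388, 522, 533, 380, 381, 381, 381, 384, 379, 382]
205 [256, 253, 253, 255, 256, 322, 389, 390, 377, 249, 349, 360, 382, 381, 285, 294] [371, 362, 353, 352, 237, 388, 388, 388, 374, 360, 359, 361, 362, 364, 361, 363]
215 [234, 233, 232, 235, 234, 277, 389, 389, 389, 220, 268, 285, 336, 355, 372, 395] [331, 359, 349, 339, 260, 387, 387, 388, 360, 354, 352, 353, 350, 353, 353, 354]
```

arm_command(
  deltas=[
    {"dx":-0.001,"dy":0.025,"dz":0,"wx":0,"wy":0.005,"wz":0},
    {"dx":-0.001,"dy":0.04,"dz":0,"wx":0,"wy":0.005,"wz":0},
    {"dx":-0.001,"dy":0.045,"dz":0,"wx":0,"wy":0.005,"wz":0},
    {"dx":-0.001,"dy":0.05,"dz":0,"wx":0,"wy":0.005,"wz":0},
    {"dx":-0.001,"dy":0.053,"dz":0,"wx":0,"wy":0.005,"wz":0},
  ],
)

```text
clock: 4.3
tool_pos: [0.5238, -0.1721, 0.1956]
eef_rot: [-0.058, -0.705, 0.705, 0.058]
contact_force: [0.3, -0.3, -0.1]
opening: 0.473
```

arm_command(
  deltas=[
    {"dx":0,"dy":0.002,"dz":0,"wx":0,"wy":0,"wz":0},
    {"dx":0,"dy":0.004,"dz":0,"wx":0,"wy":0,"wz":0},
    {"dx":0,"dy":0.006,"dz":0,"wx":0,"wy":0,"wz":0},
    {"dx":0,"dy":0.006,"dz":0,"wx":0,"wy":0,"wz":0},
    {"dx":0,"dy":0.006,"dz":0,"wx":0,"wy":0,"wz":0},
  ],
)

```text
clock: 4.8
tool_pos: [0.5238, -0.1717, 0.1898]
eef_rot: [-0.058, -0.705, 0.705, 0.058]
contact_force: [0.2, 0.6, -0.9]
opening: 0.476
```

Run:
```python
from h import *
show()
im=r.snapshot("wrist");cv2.imwrite("pics/w4.png",im[:,:,::-1])
```

```text
t4.80 tcp [ 0.5238 -0.1717  0.1898] grasp [ 0.5238 -0.1717  0.0428] F [ 0.1543  0.5919 -0.9072] op 0.4764699957226862
tool x [-0.9866  0.1629 -0.0002] y [ 0.0002 -0.0001 -1.    ] z [-0.1629 -0.9866  0.0001]
q [ 0.2173  0.9368  0.0267  1.9254 -0.0776  0.2802 -1.4267]
```

View pics/w4.png

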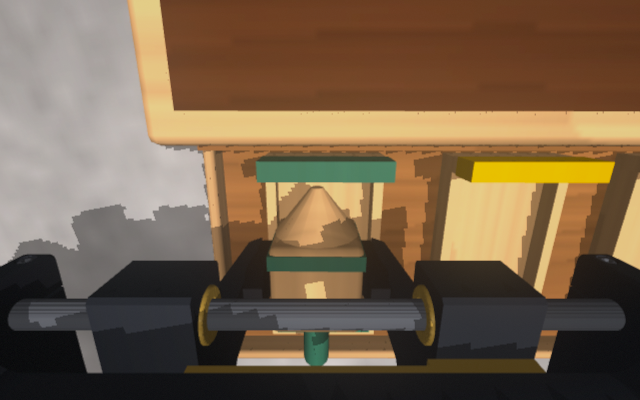

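Run:
```python
import cv2
im=cv2.imread("pics/w4.png");cv2.imwrite("pics/w4c.png",cv2.resize(im[145:370,230:430],None,fx=2.6*1.5,fy=2.6,interpolation=cv2.INTER_CUBIC))
```

```text
(no output)
```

View pics/w4c.png

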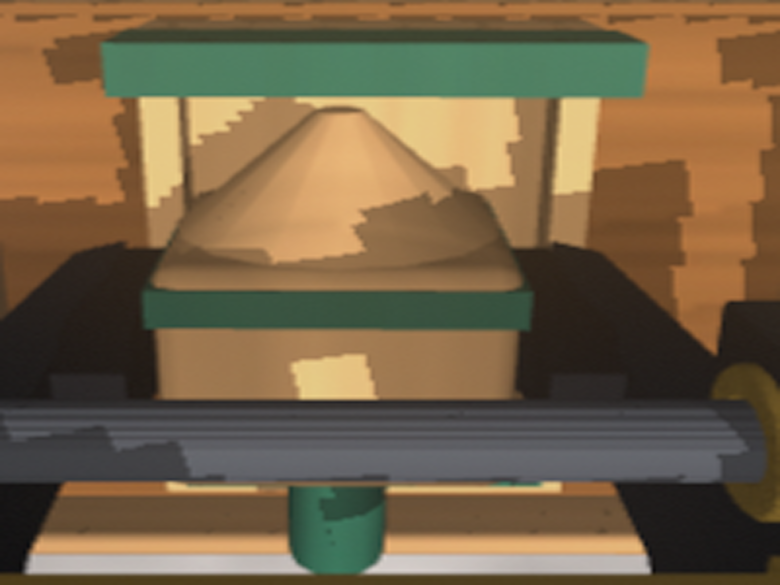

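arm_command(
  deltas=[
    {"dx":0,"dy":-0.001,"dz":0.001,"wx":0,"wy":0,"wz":0},
    {"dx":0,"dy":-0.001,"dz":0.002,"wx":0,"wy":0,"wz":0},
    {"dx":0,"dy":0,"dz":0.003,"wx":0,"wy":0,"wz":0},
    {"dx":0,"dy":0.001,"dz":0.003,"wx":0,"wy":0,"wz":0},
    {"dx":0,"dy":0.001,"dz":0.003,"wx":0,"wy":0,"wz":0},
  ],
)

```text
clock: 5.35
tool_pos: [0.5233, -0.175, 0.1895]
eef_rot: [-0.058, -0.705, 0.705, 0.058]
contact_force: [-2.1, 0.3, 6.8]
opening: 0.476
```

Run:
```python
from h import *
show()
im=r.snapshot("wrist")[:,:,::-1];cv2.imwrite("pics/w5c.png",cv2.resize(im[145:370,230:430],None,fx=2.6*1.5,fy=2.6,interpolation=cv2.INTER_CUBIC))
```

```text
t5.35 tcp [ 0.5233 -0.175   0.1895] grasp [ 0.5234 -0.175   0.0425] F [-2.0501  0.3307  6.8345] op 0.4764107697633726
tool x [-0.9865  0.1635 -0.0007] y [ 0.0006 -0.0004 -1.    ] z [-0.1635 -0.9865  0.0003]
q [ 0.2236  0.9376  0.0263  1.9239 -0.0757  0.2803 -1.4232]
```

View pics/w5c.png

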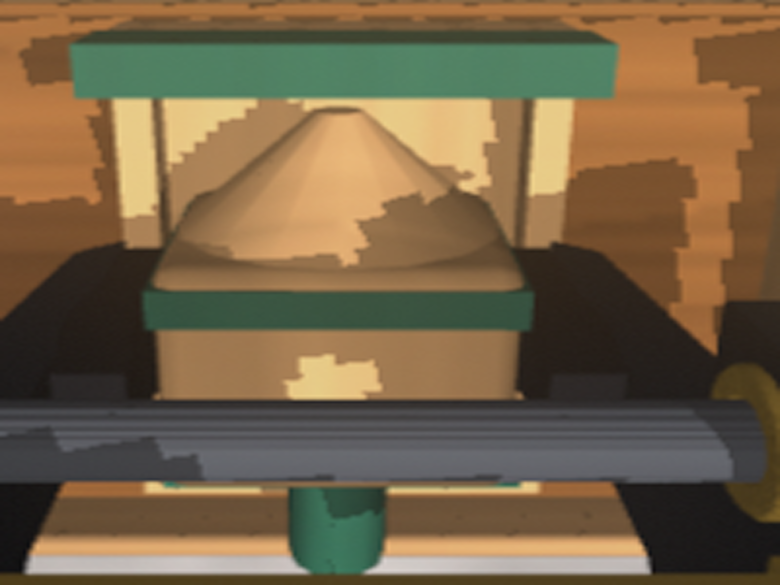

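arm_command(
  deltas=[
    {"dx":0,"dy":0,"dz":0,"wx":0,"wy":0,"wz":0},
    {"dx":0,"dy":0,"dz":0,"wx":0,"wy":0,"wz":0},
    {"dx":0,"dy":-0.02,"dz":0,"wx":0,"wy":0,"wz":0},
    {"dx":0,"dy":-0.06,"dz":0,"wx":0,"wy":0,"wz":0},
    {"dx":0,"dy":-0.11,"dz":0,"wx":0,"wy":0,"wz":0},
  ],
  claw=0.4,
)

```text
clock: 5.9
tool_pos: [0.5226, -0.1743, 0.2983]
eef_rot: [0.056, 0.705, -0.704, -0.059]
contact_force: [1.3, -0.2, 0.3]
opening: 0.698
```

Run:
```python
from h import *
show()
im=r.snapshot("wrist")[:,:,::-1];cv2.imwrite("pics/w6.png",im)
plan([.605,.302,.25],-.15)
```

```text
t5.90 tcp [ 0.5226 -0.1743  0.2983] grasp [ 0.522  -0.1742  0.1513] F [ 1.2887 -0.2058  0.3187] op 0.6984530343719946
tool x [-0.9867  0.1628  0.0044] y [-0.0043  0.0012 -1.    ] z [-0.1628 -0.9867 -0.0005]
q [ 0.2087  0.7491  0.0499  1.891  -0.0701  0.5076 -1.4276]
shift [-0.0017 -0.0912 -0.4841] turn [ 0.019  3.982 -0.003]
shift [-0.0017 -0.0912 -0.4841] turn [-0.002 -0.018 -0.012]
```

View pics/w6.png

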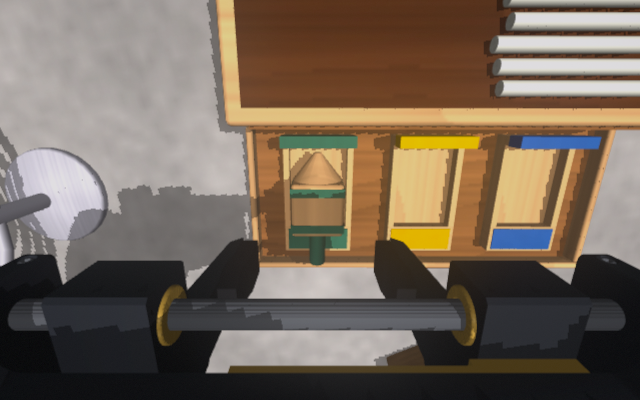

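arm_command(
  deltas=[
    {"dx":0,"dy":-0.05,"dz":0,"wx":0,"wy":0,"wz":0},
    {"dx":0,"dy":-0.095,"dz":-0.02,"wx":0,"wy":0,"wz":0},
    {"dx":0,"dy":-0.135,"dz":-0.05,"wx":0,"wy":0,"wz":0},
    {"dx":0,"dy":-0.15,"dz":-0.097,"wx":0,"wy":0,"wz":0},
    {"dx":0,"dy":-0.15,"dz":-0.145,"wx":0,"wy":0,"wz":0},
  ],
)

```text
clock: 6.45
tool_pos: [0.5477, -0.031, 0.4516]
eef_rot: [0.061, 0.705, -0.705, -0.056]
contact_force: [0.2, 0.7, -0.6]
opening: 0.699
```

arm_command(
  deltas=[
    {"dx":0,"dy":0,"dz":-0.05,"wx":0,"wy":0,"wz":0},
    {"dx":0,"dy":0,"dz":-0.1,"wx":0,"wy":0,"wz":0},
    {"dx":0,"dy":0,"dz":-0.15,"wx":0,"wy":0,"wz":0},
    {"dx":0,"dy":0,"dz":-0.2,"wx":0,"wy":0,"wz":0},
    {"dx":0,"dy":0,"dz":-0.25,"wx":0,"wy":0,"wz":0},
  ],
)

```text
clock: 6.95
tool_pos: [0.5876, 0.2171, 0.4483]
eef_rot: [-0.058, -0.705, 0.705, 0.058]
contact_force: [1.5, -0.5, -0.9]
opening: 0.703
```

arm_command(
  deltas=[
    {"dx":0,"dy":0.02,"dz":-0.04,"wx":0,"wy":0,"wz":0},
    {"dx":0,"dy":0.05,"dz":-0.07,"wx":0,"wy":0,"wz":0},
    {"dx":0,"dy":0.06,"dz":-0.085,"wx":0,"wy":0,"wz":0},
    {"dx":0,"dy":0.06,"dz":-0.085,"wx":0,"wy":0,"wz":0},
    {"dx":0,"dy":0.06,"dz":-0.085,"wx":0,"wy":0,"wz":0},
  ],
)

```text
clock: 7.45
tool_pos: [0.6022, 0.2971, 0.3893]
eef_rot: [-0.059, -0.704, 0.705, 0.058]
contact_force: [-0.2, -1.0, 0.2]
opening: 0.7
```

Run:
```python
from h import *
show()
c=r.get_calibration("wrist");np.savez("w7.npz",**c)
im=r.snapshot("wrist")[:,:,::-1];cv2.imwrite("pics/w7.png",im)
```

```text
t7.45 tcp [0.6022 0.2971 0.3893] grasp [0.6023 0.2968 0.2423] F [-0.199  -1.0402  0.185 ] op 0.7001795717315777
tool x [-0.9863  0.1649 -0.0012] y [ 0.001  -0.0018 -1.    ] z [-0.1649 -0.9863  0.0017]
q [-0.587   0.7715  0.1173  1.4367 -0.0987  0.9392 -2.1808]
```

View pics/w7.png

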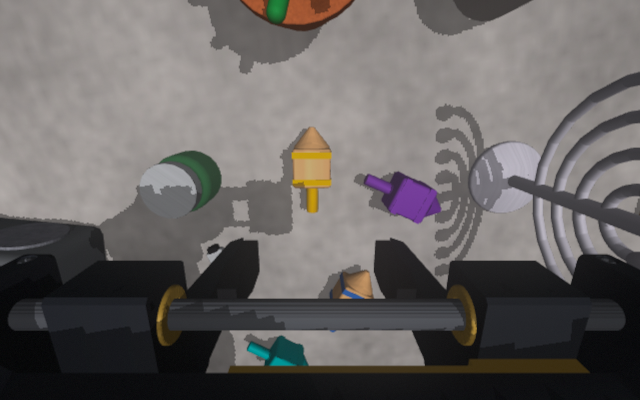

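Run:
```python
from h import *
c=dict(np.load("w7.npz"));im=cv2.imread("pics/w7.png");hsv=cv2.cvtColor(im,cv2.COLOR_BGR2HSV)
y=cv2.inRange(hsv,(20,190,100),(32,255,255));y[:100]=0;y[230:]=0;y[:,:250]=0;y[:,360:]=0
k,l,st,ce=cv2.connectedComponentsWithStats(y)
for i in range(1,k):
    if st[i,4]>20: print(st[i],ce[i],onz(c,*ce[i],.042))
t=onz(c,312,127,.021);s=onz(c,313,212,.021);d=t-s;print(t,s,np.linalg.norm(d),np.arctan2(d[1],d[0]),s+.56*d)
print("purple stem",onz(c,367,180,.021))
# block side edges at row 168
print(im[168,280:345].tolist()[::2])
plan([.605,.302,.031],-.155)
```

```text
[292 153  39   6 233] [310.9185 155.4893] [0.6316 0.2992 0.042 ]
[293 180  38   6 199] [311.1608 182.1809] [0.6022 0.3041 0.042 ]
[307 188  10  24 216] [311.8333 199.9491] [0.5817 0.3068 0.042 ]
[0.6601 0.2934 0.021 ] [0.5602 0.3094 0.021 ] 0.10111973624436037 -0.15892093777455302 [0.6161 0.3004 0.021 ]
purple stem [0.589  0.2395 0.021 ]
[[154, 159, 164], [124, 127, 131], [102, 106, 110], [102, 106, 110], [102, 105, 110], [103, 105, 110], [95, 106, 119], [96, 141, 181], [107, 156, 196], [106, 156, 196], [106, 154, 196], [105, 155, 196], [107, 158, 196], [113, 165, 195], [115, 169, 196], [114, 167, 195], [110, 163, 195], [111, 162, 195], [109, 159, 195], [108, 159, 196], [107, 158, 195], [109, 157, 196], [105, 154, 196], [104, 152, 196], [101, 148, 193], [104, 125, 151], [141, 144, 150], [140, 143, 150], [140, 144, 150], [143, 146, 153], [144, 148, 154], [145, 148, 153], [144, 147, 153]]
shift [-0.001   0.2121 -0.0061] turn [ 0.005  3.985 -0.002]
shift [-0.001   0.2121 -0.0061] turn [-0.001 -0.015 -0.003]
```

Run:
```python
from h import *
plan([.616,.301,.032],-.16)
```

```text
shift [-0.0121  0.2111 -0.007 ] turn [ 0.005  3.991 -0.002]
shift [-0.0121  0.2111 -0.007 ] turn [-0.001 -0.009 -0.003]
```

arm_command(
  deltas=[
    {"dx":-0.012,"dy":0.045,"dz":-0.007,"wx":0,"wy":-0.009,"wz":0},
    {"dx":-0.012,"dy":0.09,"dz":-0.007,"wx":0,"wy":-0.009,"wz":0},
    {"dx":-0.012,"dy":0.13,"dz":-0.007,"wx":0,"wy":-0.009,"wz":0},
    {"dx":-0.012,"dy":0.15,"dz":-0.007,"wx":0,"wy":-0.009,"wz":0},
    {"dx":-0.012,"dy":0.15,"dz":-0.007,"wx":0,"wy":-0.009,"wz":0},
  ],
)

```text
clock: 8.0
tool_pos: [0.6143, 0.3011, 0.237]
eef_rot: [-0.055, -0.704, 0.706, 0.058]
contact_force: [-0.4, -1.0, -0.6]
opening: 0.702
```

Run:
```python
from h import *
show();plan([.616,.301,.032],-.16)
im=r.snapshot("wrist")[:,:,::-1];cv2.imwrite("pics/w8.png",im)
```

```text
t8.00 tcp [0.6143 0.3011 0.237 ] grasp [0.6138 0.3005 0.09  ] F [-0.3715 -1.0106 -0.6221] op 0.7019657692666413
tool x [-0.9873  0.1589  0.003 ] y [-0.0036 -0.0035 -1.    ] z [-0.1589 -0.9873  0.004 ]
q [-0.5672  0.9758  0.0875  1.4881 -0.1122  0.6874 -2.1612]
shift [-0.0018  0.058  -0.0004] turn [ 0.006 -3.999  0.008]
shift [-0.0018  0.058  -0.0004] turn [-0.005  0.001  0.004]
```

View pics/w8.png

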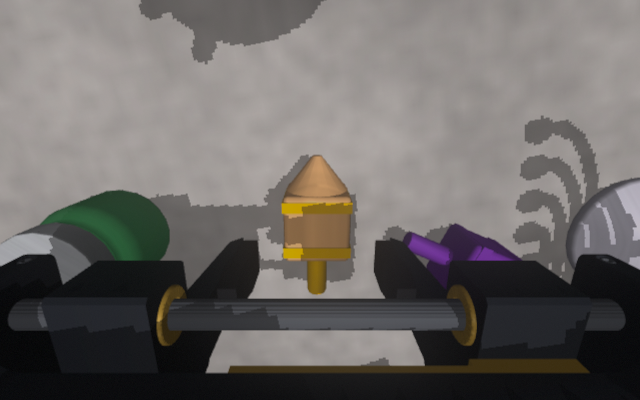

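arm_command(
  deltas=[
    {"dx":-0.001,"dy":0.03,"dz":0,"wx":0,"wy":0,"wz":0},
    {"dx":-0.001,"dy":0.05,"dz":0,"wx":0,"wy":0,"wz":0},
    {"dx":-0.001,"dy":0.058,"dz":0,"wx":0,"wy":0,"wz":0},
    {"dx":-0.001,"dy":0.058,"dz":0,"wx":0,"wy":0,"wz":0},
    {"dx":-0.001,"dy":0.058,"dz":0,"wx":0,"wy":0,"wz":0},
  ],
)

```text
clock: 8.55
tool_pos: [0.616, 0.3038, 0.1818]
eef_rot: [0.056, 0.705, -0.705, -0.055]
contact_force: [-0.6, -1.1, -0.8]
opening: 0.703
```

Run:
```python
from h import *
show();plan([.616,.301,.032],-.16)
```

```text
t8.55 tcp [0.616  0.3038 0.1818] grasp [0.6163 0.3039 0.0348] F [-0.6273 -1.0821 -0.7546] op 0.7034455630663511
tool x [-0.9877  0.1562 -0.0014] y [ 0.0015  0.0005 -1.    ] z [-0.1562 -0.9877 -0.0007]
q [-0.5634  1.056   0.0761  1.4881 -0.1168  0.6003 -2.1571]
shift [-0.0004  0.0028  0.0028] turn [-0.003 -3.996 -0.001]
shift [-0.0004  0.0028  0.0028] turn [ 0.001  0.004 -0.002]
```

arm_command(
  deltas=[
    {"dx":0,"dy":0.002,"dz":0.001,"wx":0,"wy":0,"wz":0},
    {"dx":0,"dy":0.003,"dz":0.002,"wx":0,"wy":0,"wz":0},
    {"dx":0,"dy":0.003,"dz":0.002,"wx":0,"wy":0,"wz":0},
    {"dx":0,"dy":0.003,"dz":0.002,"wx":0,"wy":0,"wz":0},
    {"dx":0,"dy":0.003,"dz":0.002,"wx":0,"wy":0,"wz":0},
  ],
  claw=-1,
  grip_force=15,
)

```text
clock: 9.05
tool_pos: [0.6154, 0.3014, 0.1781]
eef_rot: [-0.056, -0.705, 0.705, 0.055]
contact_force: [0.3, -1.0, 3.7]
opening: 0.473
```

Run:
```python
from h import *
show()
im=r.snapshot("wrist")[:,:,::-1];cv2.imwrite("pics/w9.png",im)
plan([.507,-.2677,.105],-.165)
```

```text
t9.05 tcp [0.6154 0.3014 0.1781] grasp [0.6154 0.3014 0.0311] F [ 0.33   -1.0341  3.693 ] op 0.4731112441463576
tool x [-0.9877  0.1562 -0.0004] y [ 0.0003 -0.0005 -1.    ] z [-0.1562 -0.9877  0.0004]
q [-0.5606  1.06    0.0751  1.4929 -0.1163  0.593  -2.1549]
shift [ 0.018  -0.0737  0.5791] turn [-0.001 -3.99   0.001]
shift [ 0.018  -0.0737  0.5791] turn [-0.001  0.01  -0.   ]
```

View pics/w9.png

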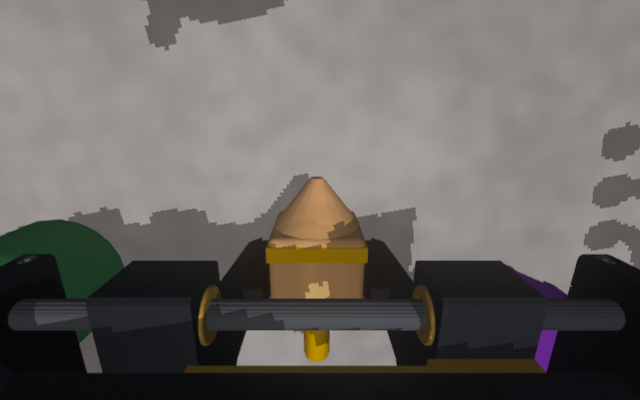

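arm_command(
  deltas=[
    {"dx":0,"dy":-0.03,"dz":0,"wx":0,"wy":0,"wz":0},
    {"dx":0,"dy":-0.08,"dz":0,"wx":0,"wy":0,"wz":0},
    {"dx":0,"dy":-0.13,"dz":0,"wx":0,"wy":0,"wz":0},
    {"dx":0,"dy":-0.18,"dz":0,"wx":0,"wy":0,"wz":0},
    {"dx":0,"dy":-0.225,"dz":0.01,"wx":0,"wy":0,"wz":0},
  ],
)

```text
clock: 9.6
tool_pos: [0.6131, 0.2937, 0.4051]
eef_rot: [0.055, 0.706, -0.704, -0.054]
contact_force: [0.7, -0.9, -0.9]
opening: 0.477
```

arm_command(
  deltas=[
    {"dx":0,"dy":-0.035,"dz":0.035,"wx":0,"wy":0,"wz":0},
    {"dx":0,"dy":-0.06,"dz":0.075,"wx":0,"wy":0,"wz":0},
    {"dx":0.005,"dy":-0.06,"dz":0.12,"wx":0,"wy":0,"wz":0},
    {"dx":0.01,"dy":-0.06,"dz":0.165,"wx":0,"wy":0,"wz":0},
    {"dx":0.015,"dy":-0.06,"dz":0.21,"wx":0,"wy":0,"wz":0},
  ],
)

```text
clock: 10.1
tool_pos: [0.5652, 0.0855, 0.4629]
eef_rot: [0.055, 0.705, -0.705, -0.055]
contact_force: [1.7, 1.0, -0.9]
opening: 0.471
```

arm_command(
  deltas=[
    {"dx":0,"dy":0,"dz":0.045,"wx":0,"wy":0,"wz":0},
    {"dx":0,"dy":0,"dz":0.09,"wx":0,"wy":0,"wz":0},
    {"dx":0,"dy":0,"dz":0.135,"wx":0,"wy":0,"wz":0},
    {"dx":0,"dy":0.02,"dz":0.175,"wx":0,"wy":0,"wz":0},
    {"dx":0,"dy":0.05,"dz":0.21,"wx":0,"wy":0,"wz":0},
  ],
)

```text
clock: 10.6
tool_pos: [0.5334, -0.1229, 0.4137]
eef_rot: [-0.058, -0.705, 0.705, 0.054]
contact_force: [-0.1, -1.2, -0.5]
opening: 0.475
```

Run:
```python
from h import *
show()
plan([.507,-.2677,.105],-.165)
```

```text
t10.60 tcp [ 0.5334 -0.1229  0.4137] grasp [ 0.5341 -0.1231  0.2667] F [-0.1322 -1.2297 -0.4533] op 0.47541738395673383
tool x [-0.9875  0.1572 -0.0051] y [ 0.005  -0.0012 -1.    ] z [-0.1572 -0.9876  0.0004]
q [ 0.0864  0.573   0.0906  1.803  -0.0704  0.7636 -1.5155]
shift [0.0041 0.1618 0.1471] turn [-0.01  -3.991  0.001]
shift [0.0041 0.1618 0.1471] turn [-0.     0.009 -0.007]
```

arm_command(
  deltas=[
    {"dx":0.004,"dy":0.02,"dz":0.045,"wx":0,"wy":0.009,"wz":0},
    {"dx":0.004,"dy":0.04,"dz":0.09,"wx":0,"wy":0.009,"wz":0},
    {"dx":0.004,"dy":0.065,"dz":0.13,"wx":0,"wy":0.009,"wz":0},
    {"dx":0.004,"dy":0.1,"dz":0.147,"wx":0,"wy":0.009,"wz":0},
    {"dx":0.004,"dy":0.14,"dz":0.147,"wx":0,"wy":0.009,"wz":0},
  ],
)

```text
clock: 11.1
tool_pos: [0.5056, -0.2695, 0.2723]
eef_rot: [-0.061, -0.703, 0.706, 0.059]
contact_force: [0.7, 0.1, -0.6]
opening: 0.476
```

arm_command(
  deltas=[
    {"dx":0,"dy":0.022,"dz":0,"wx":0,"wy":0,"wz":0},
    {"dx":0,"dy":0.022,"dz":0,"wx":0,"wy":0,"wz":0},
    {"dx":0,"dy":0.022,"dz":0,"wx":0,"wy":0,"wz":0},
    {"dx":0,"dy":0.022,"dz":0,"wx":0,"wy":0,"wz":0},
    {"dx":0,"dy":0.022,"dz":0,"wx":0,"wy":0,"wz":0},
  ],
)

```text
clock: 11.6
tool_pos: [0.5071, -0.2653, 0.2523]
eef_rot: [-0.059, -0.704, 0.705, 0.057]
contact_force: [-0.9, 0.3, -0.6]
opening: 0.474
```

Run:
```python
from h import *
show()
plan([.507,-.2677,.042],-.165)
im=r.snapshot("wrist")[:,:,::-1];cv2.imwrite("pics/w10.png",im)
```

```text
t11.60 tcp [ 0.5071 -0.2653  0.2523] grasp [ 0.5075 -0.2655  0.1053] F [-0.894   0.3433 -0.5646] op 0.4738903890054374
tool x [-0.9867  0.1627 -0.003 ] y [ 0.0028 -0.0013 -1.    ] z [-0.1627 -0.9867  0.0009]
q [ 0.3795  0.8419  0.0378  1.8516 -0.065   0.4463 -1.271 ]
shift [-0.0001  0.0633  0.0023] turn [-0.006 -3.998  0.002]
shift [-0.0001  0.0633  0.0023] turn [-0.001  0.002 -0.004]
```

View pics/w10.png

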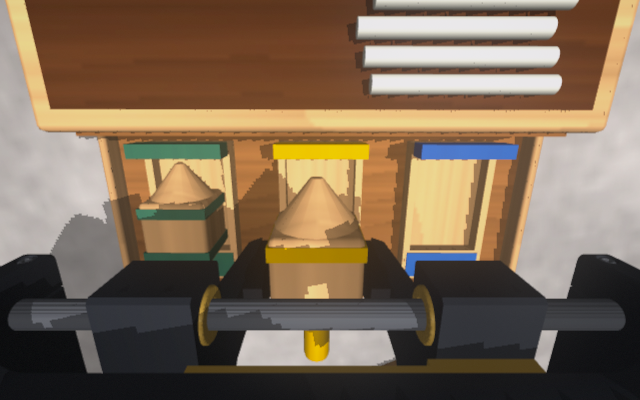

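arm_command(
  deltas=[
    {"dx":0.001,"dy":0.02,"dz":0.003,"wx":0,"wy":0,"wz":0},
    {"dx":0.001,"dy":0.035,"dz":0.003,"wx":0,"wy":0,"wz":0},
    {"dx":0.001,"dy":0.043,"dz":0.003,"wx":0,"wy":0,"wz":0},
    {"dx":0.001,"dy":0.043,"dz":0.003,"wx":0,"wy":0,"wz":0},
    {"dx":0.001,"dy":0.043,"dz":0.003,"wx":0,"wy":0,"wz":0},
  ],
)

```text
clock: 12.15
tool_pos: [0.5051, -0.2679, 0.2078]
eef_rot: [0.058, 0.705, -0.705, -0.058]
contact_force: [0.0, -0.1, -0.1]
opening: 0.474
```

Run:
```python
from h import *
show()
im=r.snapshot("wrist")[:,:,::-1];cv2.imwrite("pics/w11c.png",cv2.resize(im[145:370,230:430],None,fx=2.6*1.5,fy=2.6,interpolation=cv2.INTER_CUBIC))
```

```text
t12.15 tcp [ 0.5051 -0.2679  0.2078] grasp [ 0.5051 -0.2679  0.0608] F [ 0.0053 -0.1064 -0.093 ] op 0.4737677932228239
tool x [-0.9867  0.1628 -0.0001] y [ 0.0001 -0.     -1.    ] z [-0.1628 -0.9867 -0.    ]
q [ 0.3902  0.9171  0.0291  1.8617 -0.0652  0.3635 -1.2655]
```

View pics/w11c.png

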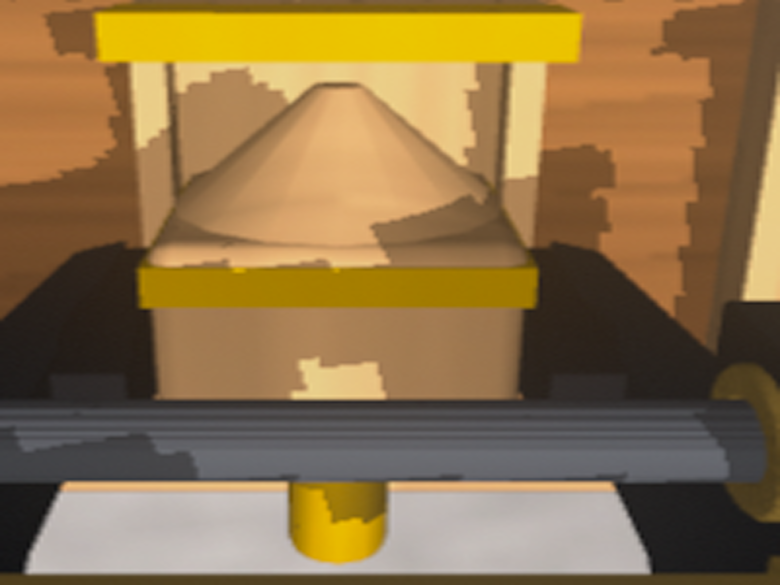

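arm_command(
  deltas=[
    {"dx":0,"dy":0.006,"dz":0,"wx":0,"wy":0,"wz":0},
    {"dx":0,"dy":0.011,"dz":0,"wx":0,"wy":0,"wz":0},
    {"dx":0,"dy":0.015,"dz":0,"wx":0,"wy":0,"wz":0},
    {"dx":0,"dy":0.017,"dz":0,"wx":0,"wy":0,"wz":0},
    {"dx":0,"dy":0.017,"dz":0,"wx":0,"wy":0,"wz":0},
  ],
)

```text
clock: 12.7
tool_pos: [0.5048, -0.268, 0.1903]
eef_rot: [0.058, 0.705, -0.705, -0.058]
contact_force: [-0.2, 0.3, -1.4]
opening: 0.472
```

Run:
```python
from h import *
show()
im=r.snapshot("wrist")[:,:,::-1];cv2.imwrite("pics/w12c.png",cv2.resize(im[145:370,230:430],None,fx=2.6*1.5,fy=2.6,interpolation=cv2.INTER_CUBIC))
```

```text
t12.70 tcp [ 0.5048 -0.268   0.1903] grasp [ 0.5047 -0.2679  0.0433] F [-0.1734  0.2664 -1.3784] op 0.47249350169220866
tool x [-0.9866  0.163   0.0007] y [-0.0007  0.0002 -1.    ] z [-0.163  -0.9866 -0.0001]
q [ 0.3921  0.9474  0.0264  1.8632 -0.0656  0.3325 -1.265 ]
```

View pics/w12c.png

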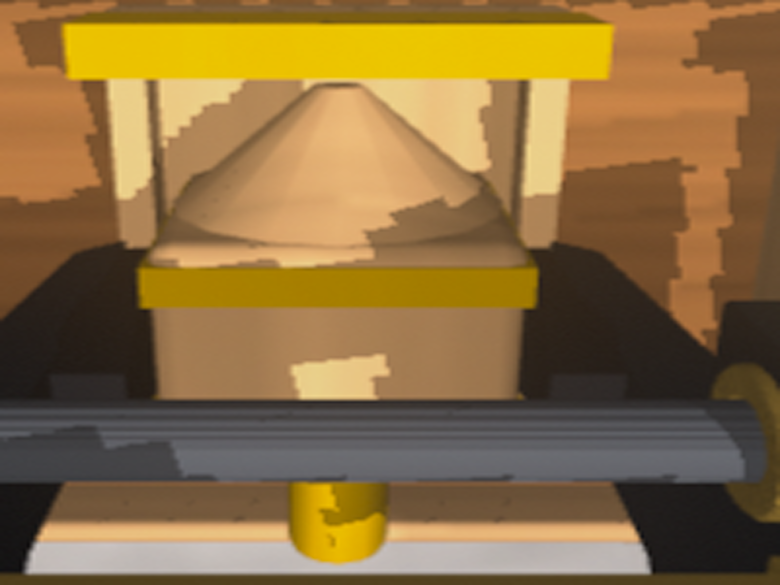

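arm_command(
  deltas=[
    {"dx":0.001,"dy":0,"dz":0,"wx":0,"wy":0,"wz":0},
    {"dx":0.0015,"dy":0.001,"dz":0,"wx":0,"wy":0,"wz":0},
    {"dx":0.0015,"dy":0.002,"dz":0,"wx":0,"wy":0,"wz":0},
    {"dx":0.0015,"dy":0.002,"dz":0,"wx":0,"wy":0,"wz":0},
    {"dx":0.0015,"dy":0.002,"dz":0,"wx":0,"wy":0,"wz":0},
  ],
)

```text
clock: 13.25
tool_pos: [0.5035, -0.2678, 0.1887]
eef_rot: [-0.058, -0.705, 0.705, 0.058]
contact_force: [0.5, 0.8, -1.0]
opening: 0.477
```

Run:
```python
from h import *
show()
```

```text
t13.25 tcp [ 0.5035 -0.2678  0.1887] grasp [ 0.5035 -0.2678  0.0417] F [ 0.4572  0.8461 -0.9621] op 0.4770780362818088
tool x [-0.9866  0.1631 -0.0001] y [ 0.0001 -0.0001 -1.    ] z [-0.1631 -0.9866  0.0001]
q [ 0.393   0.9493  0.0258  1.8674 -0.0654  0.3255 -1.2645]
```

arm_command(
  deltas=[
    {"dx":0,"dy":0.001,"dz":0,"wx":0,"wy":0,"wz":0},
    {"dx":0,"dy":0.002,"dz":0,"wx":0,"wy":0,"wz":0},
    {"dx":0,"dy":0.002,"dz":0,"wx":0,"wy":0,"wz":0},
    {"dx":0,"dy":0.002,"dz":0,"wx":0,"wy":0,"wz":0},
    {"dx":0,"dy":0.002,"dz":0,"wx":0,"wy":0,"wz":0},
  ],
)

```text
clock: 13.75
tool_pos: [0.5035, -0.2678, 0.188]
eef_rot: [-0.058, -0.705, 0.705, 0.058]
contact_force: [-1.7, 1.4, 10.7]
opening: 0.477
```

Contact with the floor (10.7 N). Release and rise.

arm_command(
  deltas=[
    {"dx":0,"dy":0,"dz":0,"wx":0,"wy":0,"wz":0},
    {"dx":0,"dy":0,"dz":0,"wx":0,"wy":0,"wz":0},
    {"dx":0,"dy":-0.02,"dz":0,"wx":0,"wy":0,"wz":0},
    {"dx":0,"dy":-0.06,"dz":0,"wx":0,"wy":0,"wz":0},
    {"dx":0,"dy":-0.11,"dz":0,"wx":0,"wy":0,"wz":0},
  ],
  claw=0.4,
)

```text
clock: 14.25
tool_pos: [0.5028, -0.2674, 0.2962]
eef_rot: [0.056, 0.705, -0.704, -0.059]
contact_force: [1.2, -0.7, 0.7]
opening: 0.7
```

Run:
```python
from h import *
show()
im=r.snapshot("wrist")[:,:,::-1];cv2.imwrite("pics/w13.png",im)
plan([.437,.275,.25],-.66)
```

```text
t14.25 tcp [ 0.5028 -0.2674  0.2962] grasp [ 0.5023 -0.2671  0.1492] F [ 1.2317 -0.7095  0.6597] op 0.7000782730432971
tool x [-0.9866  0.1628  0.0042] y [-0.0039  0.0018 -1.    ] z [-0.1628 -0.9867 -0.0012]
q [ 0.3813  0.7694  0.0452  1.8362 -0.0613  0.5417 -1.2679]
shift [ 0.1553 -0.0955 -0.5252] turn [-0.018 -3.369  0.001]
shift [ 0.1553 -0.0955 -0.5252] turn [-0.001  0.631 -0.013]
```

View pics/w13.png

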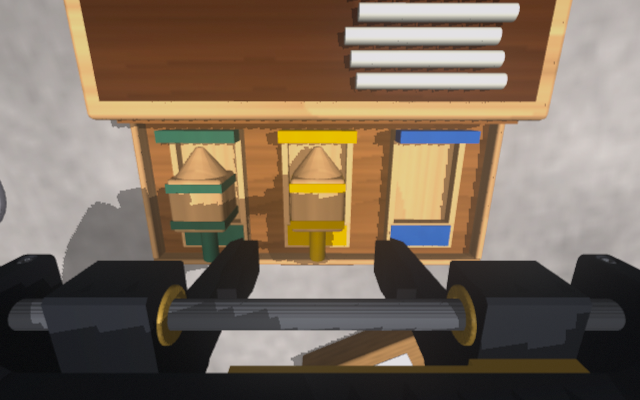

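arm_command(
  deltas=[
    {"dx":0,"dy":-0.045,"dz":0,"wx":0,"wy":-0.19,"wz":0},
    {"dx":0,"dy":-0.09,"dz":-0.01,"wx":0,"wy":-0.38,"wz":0},
    {"dx":0,"dy":-0.13,"dz":-0.04,"wx":0,"wy":-0.57,"wz":0},
    {"dx":0,"dy":-0.15,"dz":-0.08,"wx":0,"wy":-0.76,"wz":0},
    {"dx":0,"dy":-0.15,"dz":-0.12,"wx":0,"wy":-0.95,"wz":0},
  ],
)

```text
clock: 14.8
tool_pos: [0.5239, -0.1487, 0.45]
eef_rot: [0.202, -0.676, 0.678, -0.207]
contact_force: [0.6, 0.2, -1.1]
opening: 0.699
```

Run:
```python
from h import *
show()
plan([.437,.275,.30],-.66)
```

```text
t14.80 tcp [ 0.5239 -0.1487  0.45  ] grasp [ 0.525 -0.149  0.303] F [ 0.5783  0.2348 -1.1451] op 0.6990448794407732
tool x [-0.8328 -0.5535 -0.0051] y [ 0.0074 -0.0019 -1.    ] z [ 0.5535 -0.8328  0.0056]
q [ 0.2955  0.524  -0.1658  1.7568  0.11    0.8621 -0.9037]
shift [-0.1622  0.0015 -0.401 ] turn [-0.011 -2.413  0.002]
shift [-0.1622  0.0015 -0.401 ] turn [-0.002  1.587 -0.01 ]
```

arm_command(
  deltas=[
    {"dx":-0.018,"dy":0,"dz":-0.044,"wx":0,"wy":-0.19,"wz":0},
    {"dx":-0.036,"dy":0,"dz":-0.089,"wx":0,"wy":-0.38,"wz":0},
    {"dx":-0.054,"dy":0,"dz":-0.134,"wx":0,"wy":-0.57,"wz":0},
    {"dx":-0.072,"dy":0,"dz":-0.178,"wx":0,"wy":-0.76,"wz":0},
    {"dx":-0.09,"dy":0,"dz":-0.222,"wx":0,"wy":-0.95,"wz":0},
  ],
)

```text
clock: 15.3
tool_pos: [0.4754, 0.0872, 0.4466]
eef_rot: [0.437, -0.555, 0.556, -0.438]
contact_force: [0.4, 0.7, 0.6]
opening: 0.693
```

Run:
```python
from h import *
show()
plan([.437,.275,.25],-.66)
```

```text
t15.30 tcp [0.4754 0.0872 0.4466] grasp [0.4754 0.0872 0.2996] F [0.4437 0.7286 0.6112] op 0.6933216727350752
tool x [-0.2343 -0.9722 -0.    ] y [ 0.0003 -0.     -1.    ] z [ 0.9722 -0.2343  0.0003]
q [-0.0176  0.4638 -0.3886  1.9197  0.2382  0.8024 -0.7722]
shift [-0.1736  0.0496 -0.0813] turn [-0.    -1.461  0.   ]
shift [-0.1736  0.0496 -0.0813] turn [-0.     2.539 -0.   ]
```

arm_command(
  deltas=[
    {"dx":-0.042,"dy":0,"dz":-0.02,"wx":0,"wy":-0.19,"wz":0},
    {"dx":-0.085,"dy":0,"dz":-0.04,"wx":0,"wy":-0.38,"wz":0},
    {"dx":-0.128,"dy":0.01,"dz":-0.06,"wx":0,"wy":-0.57,"wz":0},
    {"dx":-0.165,"dy":0.03,"dz":-0.08,"wx":0,"wy":-0.76,"wz":0},
    {"dx":-0.173,"dy":0.05,"dz":-0.081,"wx":0,"wy":-0.95,"wz":0},
  ],
)

```text
clock: 15.8
tool_pos: [0.4365, 0.2787, 0.3967]
eef_rot: [-0.61, 0.356, -0.354, 0.613]
contact_force: [0.0, -0.3, -0.4]
opening: 0.7
```

arm_command(
  deltas=[
    {"dx":0,"dy":0,"dz":0,"wx":0,"wy":-0.17,"wz":0},
    {"dx":0,"dy":0,"dz":0,"wx":0,"wy":-0.34,"wz":0},
    {"dx":0,"dy":0,"dz":0,"wx":0,"wy":-0.51,"wz":0},
    {"dx":0,"dy":0,"dz":0,"wx":0,"wy":-0.51,"wz":0},
    {"dx":0,"dy":0,"dz":0,"wx":0,"wy":-0.51,"wz":0},
  ],
)

```text
clock: 16.3
tool_pos: [0.4391, 0.2727, 0.3964]
eef_rot: [0.668, -0.233, 0.232, -0.668]
contact_force: [-0.5, 0.2, -0.4]
opening: 0.703
```

Run:
```python
from h import *
show()
plan([.437,.275,.25],-.66)
c=r.get_calibration("wrist");np.savez("w14.npz",**c)
im=r.snapshot("wrist")[:,:,::-1];cv2.imwrite("pics/w14.png",im)
```

```text
t16.30 tcp [0.4391 0.2727 0.3964] grasp [0.439  0.2727 0.2494] F [-0.4951  0.1634 -0.4167] op 0.7032431784923168
tool x [ 0.7839 -0.6209 -0.0003] y [-0.0004  0.     -1.    ] z [ 0.6209  0.7839 -0.0003]
q [-0.2351  0.6265 -0.6675  1.8838  0.5228  0.8129 -0.2798]
shift [-0.003  -0.0006  0.0005] turn [ 0.    -0.013 -0.   ]
shift [-0.003  -0.0006  0.0005] turn [0.001 3.987 0.001]
```

View pics/w14.png

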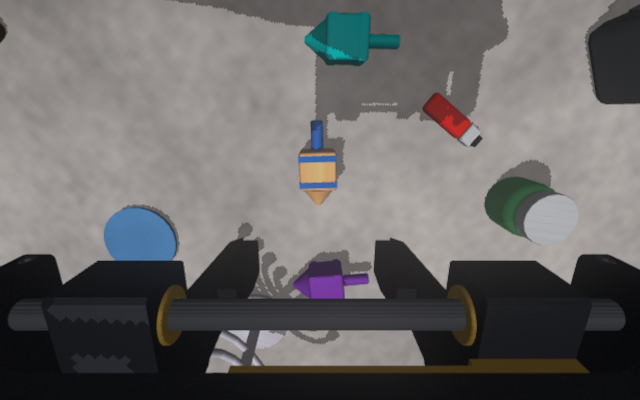

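Run:
```python
from h import *
c=dict(np.load("w14.npz"))
t=onz(c,319,205,.021);s=onz(c,317,122,.021);d=t-s;y=np.arctan2(d[1],d[0]);g=s+.56*d;print(t,s,np.linalg.norm(d),y,g)
im=cv2.imread("pics/w14.png");hsv=cv2.cvtColor(im,cv2.COLOR_BGR2HSV)
m=cv2.inRange(hsv,(100,120,60),(125,255,255));m[:100]=0;m[215:]=0;m[:,:280]=0;m[:,:][:,350:]=0
k,l,st,ce=cv2.connectedComponentsWithStats(m)
for i in range(1,k):
    if st[i,4]>20: print(st[i],ce[i],onz(c,*ce[i],.042))
plan([g[0],g[1],.032],y)
```

```text
[0.4723 0.2531 0.021 ] [0.3927 0.3131 0.021 ] 0.09958562358737484 -0.6456795024172016 [0.4373 0.2795 0.021 ]
[311 121  11  29 280] [316.5786 135.1393] [0.4027 0.3045 0.042 ]
[298 156  39   7 196] [317.4286 158.6633] [0.4234 0.2893 0.042 ]
[300 182  37   7 179] [317.9777 185.    ] [0.4475 0.271  0.042 ]
shift [-0.0055  0.2176  0.0042] turn [ 0.   -0.03 -0.  ]
shift [-0.0055  0.2176  0.0042] turn [0.   3.97 0.  ]
```

arm_command(
  deltas=[
    {"dx":-0.006,"dy":0.045,"dz":0.004,"wx":0,"wy":-0.025,"wz":0},
    {"dx":-0.006,"dy":0.09,"dz":0.004,"wx":0,"wy":-0.025,"wz":0},
    {"dx":-0.006,"dy":0.13,"dz":0.004,"wx":0,"wy":-0.025,"wz":0},
    {"dx":-0.006,"dy":0.155,"dz":0.004,"wx":0,"wy":-0.025,"wz":0},
    {"dx":-0.006,"dy":0.155,"dz":0.004,"wx":0,"wy":-0.025,"wz":0},
  ],
)

```text
clock: 16.85
tool_pos: [0.4358, 0.2792, 0.2391]
eef_rot: [0.672, -0.226, 0.224, -0.668]
contact_force: [-0.1, -0.3, -0.3]
opening: 0.697
```

Run:
```python
from h import *
show();plan([.4365,.2797,.032],-.65)
im=r.snapshot("wrist")[:,:,::-1];cv2.imwrite("pics/w15.png",im)
```

```text
t16.85 tcp [0.4358 0.2792 0.2391] grasp [0.4352 0.2785 0.0921] F [-0.0598 -0.2531 -0.3117] op 0.696733873944566
tool x [ 0.7976 -0.6032 -0.0005] y [-0.0039 -0.0043 -1.    ] z [ 0.6032  0.7976 -0.0058]
q [-0.3962  0.8558 -0.4386  2.001   0.7937  0.4676 -0.5102]
shift [0.0003 0.0601 0.0012] turn [ 0.007  0.003 -0.001]
shift [0.0003 0.0601 0.0012] turn [-0.001 -3.997 -0.012]
```

View pics/w15.png

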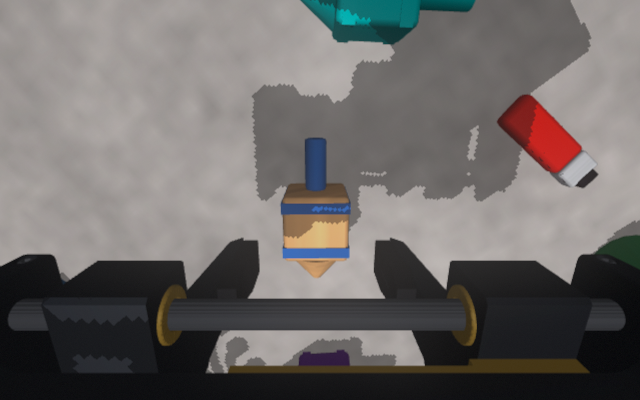

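arm_command(
  deltas=[
    {"dx":0,"dy":0.03,"dz":0,"wx":0,"wy":0,"wz":0},
    {"dx":0,"dy":0.05,"dz":0,"wx":0,"wy":0,"wz":0},
    {"dx":0,"dy":0.061,"dz":0,"wx":0,"wy":0,"wz":0},
    {"dx":0,"dy":0.061,"dz":0,"wx":0,"wy":0,"wz":0},
    {"dx":0,"dy":0.061,"dz":0,"wx":0,"wy":0,"wz":0},
  ],
)

```text
clock: 17.4
tool_pos: [0.4371, 0.2802, 0.1818]
eef_rot: [-0.67, 0.224, -0.225, 0.671]
contact_force: [0.1, 0.3, 0.0]
opening: 0.698
```

Run:
```python
from h import *
show();plan([.4365,.2797,.032],-.65)
```

```text
t17.40 tcp [0.4371 0.2802 0.1818] grasp [0.4373 0.2803 0.0348] F [0.0825 0.2983 0.0477] op 0.6979872696007513
tool x [ 0.7978 -0.603   0.0005] y [ 0.0015  0.0011 -1.    ] z [0.603  0.7978 0.0018]
q [-0.4719  0.948  -0.3109  2.0117  0.9037  0.3219 -0.611 ]
shift [-0.0002  0.0028 -0.0007] turn [-0.002  0.004  0.001]
shift [-0.0002  0.0028 -0.0007] turn [ 0.001 -3.996  0.004]
```

arm_command(
  deltas=[
    {"dx":0,"dy":0.002,"dz":0,"wx":0,"wy":0,"wz":0},
    {"dx":0,"dy":0.003,"dz":0,"wx":0,"wy":0,"wz":0},
    {"dx":0,"dy":0.003,"dz":0,"wx":0,"wy":0,"wz":0},
    {"dx":0,"dy":0.003,"dz":0,"wx":0,"wy":0,"wz":0},
    {"dx":0,"dy":0.003,"dz":0,"wx":0,"wy":0,"wz":0},
  ],
  claw=-1,
  grip_force=15,
)

```text
clock: 17.9
tool_pos: [0.4368, 0.2796, 0.1781]
eef_rot: [0.67, -0.225, 0.225, -0.67]
contact_force: [0.4, -1.0, 4.9]
opening: 0.476
```

Run:
```python
from h import *
show()
im=r.snapshot("wrist")[:,:,::-1];cv2.imwrite("pics/w16.png",im)
```

```text
t17.90 tcp [0.4368 0.2796 0.1781] grasp [0.4369 0.2796 0.0311] F [ 0.3572 -0.9738  4.9241] op 0.47574021624795865
tool x [ 0.7979 -0.6028  0.0006] y [ 0.0005 -0.0003 -1.    ] z [0.6028 0.7979 0.0001]
q [-0.4766  0.9542 -0.3023  2.0127  0.9097  0.3135 -0.6165]
```

View pics/w16.png

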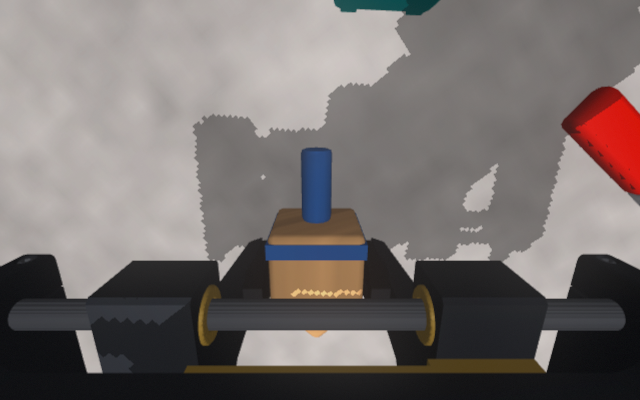

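arm_command(
  deltas=[
    {"dx":0,"dy":-0.03,"dz":0,"wx":0,"wy":0,"wz":0},
    {"dx":0,"dy":-0.08,"dz":0,"wx":0,"wy":0,"wz":0},
    {"dx":0,"dy":-0.13,"dz":0,"wx":0,"wy":0,"wz":0},
    {"dx":0,"dy":-0.18,"dz":0,"wx":0,"wy":0,"wz":0},
    {"dx":0,"dy":-0.23,"dz":0,"wx":0,"wy":0,"wz":0},
  ],
)

```text
clock: 18.45
tool_pos: [0.4364, 0.2794, 0.4095]
eef_rot: [0.671, -0.225, 0.224, -0.67]
contact_force: [0.4, 0.1, -1.2]
opening: 0.479
```

Run:
```python
from h import *
show();plan([.491,-.3604,.32],-.165)
```

```text
t18.45 tcp [0.4364 0.2794 0.4095] grasp [0.4362 0.2794 0.2625] F [ 0.3827  0.0962 -1.2216] op 0.47873072621129337
tool x [ 0.7982 -0.6024 -0.0007] y [-0.0009 -0.0001 -1.    ] z [ 0.6024  0.7982 -0.0006]
q [-0.2275  0.6166 -0.7024  1.8636  0.5182  0.8529 -0.2666]
shift [ 0.429  -0.0575 -0.4778] turn [ 0.001 -0.613 -0.001]
shift [ 0.429  -0.0575 -0.4778] turn [0.001 3.387 0.001]
```

arm_command(
  deltas=[
    {"dx":0.022,"dy":-0.03,"dz":-0.024,"wx":0,"wy":0,"wz":0},
    {"dx":0.052,"dy":-0.057,"dz":-0.058,"wx":0,"wy":0,"wz":0},
    {"dx":0.083,"dy":-0.057,"dz":-0.092,"wx":0,"wy":0,"wz":0},
    {"dx":0.114,"dy":-0.057,"dz":-0.127,"wx":0,"wy":0,"wz":0},
    {"dx":0.145,"dy":-0.057,"dz":-0.161,"wx":0,"wy":0,"wz":0},
  ],
)

```text
clock: 18.95
tool_pos: [0.4551, 0.0619, 0.4648]
eef_rot: [0.671, -0.224, 0.225, -0.67]
contact_force: [0.6, -0.2, -0.8]
opening: 0.477
```

arm_command(
  deltas=[
    {"dx":0.031,"dy":0,"dz":-0.0345,"wx":0,"wy":0,"wz":0},
    {"dx":0.062,"dy":0,"dz":-0.069,"wx":0,"wy":0,"wz":0},
    {"dx":0.093,"dy":0,"dz":-0.1035,"wx":0,"wy":0,"wz":0},
    {"dx":0.124,"dy":0,"dz":-0.138,"wx":0,"wy":0,"wz":0},
    {"dx":0.155,"dy":0,"dz":-0.1725,"wx":0,"wy":0,"wz":0},
  ],
)

```text
clock: 19.45
tool_pos: [0.4747, -0.1691, 0.4646]
eef_rot: [0.67, -0.225, 0.225, -0.67]
contact_force: [1.1, 0.7, -0.5]
opening: 0.472
```

Run:
```python
from h import *
show();plan([.491,-.3604,.12],-.165)
```

```text
t19.45 tcp [ 0.4747 -0.1691  0.4646] grasp [ 0.4747 -0.1691  0.3176] F [ 1.0706  0.7125 -0.458 ] op 0.47221517575747113
tool x [ 0.798  -0.6026 -0.0002] y [-0.0002  0.     -1.    ] z [ 0.6026  0.798  -0.0001]
q [ 0.7444  0.5387 -0.7831  1.8266  0.4556  0.9658  0.6894]
shift [ 0.1283  0.1976 -0.1428] turn [ 0.    -0.613 -0.   ]
shift [ 0.1283  0.1976 -0.1428] turn [0.    3.387 0.   ]
```

arm_command(
  deltas=[
    {"dx":0.03,"dy":0.015,"dz":-0.033,"wx":0,"wy":-0.15,"wz":0},
    {"dx":0.06,"dy":0.03,"dz":-0.067,"wx":0,"wy":-0.3,"wz":0},
    {"dx":0.09,"dy":0.045,"dz":-0.1,"wx":0,"wy":-0.45,"wz":0},
    {"dx":0.118,"dy":0.06,"dz":-0.132,"wx":0,"wy":-0.613,"wz":0},
    {"dx":0.128,"dy":0.1,"dz":-0.143,"wx":0,"wy":-0.613,"wz":0},
  ],
)

```text
clock: 19.95
tool_pos: [0.4911, -0.3643, 0.3652]
eef_rot: [0.706, -0.058, 0.062, -0.703]
contact_force: [1.5, -0.3, -1.0]
opening: 0.475
```

arm_command(
  deltas=[
    {"dx":0,"dy":0.03,"dz":0,"wx":0,"wy":0,"wz":0},
    {"dx":0,"dy":0.06,"dz":0,"wx":0,"wy":0,"wz":0},
    {"dx":0,"dy":0.09,"dz":0,"wx":0,"wy":0,"wz":0},
    {"dx":0,"dy":0.105,"dz":0,"wx":0,"wy":0,"wz":0},
    {"dx":0,"dy":0.105,"dz":0,"wx":0,"wy":0,"wz":0},
  ],
)

```text
clock: 20.45
tool_pos: [0.4903, -0.3582, 0.2576]
eef_rot: [-0.704, 0.06, -0.057, 0.705]
contact_force: [-0.5, 0.5, -0.7]
opening: 0.473
```

Run:
```python
from h import *
show();plan([.491,-.3604,.0415],-.165)
im=r.snapshot("wrist")[:,:,::-1];cv2.imwrite("pics/w17.png",im)
```

```text
t20.45 tcp [ 0.4903 -0.3582  0.2576] grasp [ 0.4897 -0.3579  0.1106] F [-0.4983  0.5082 -0.7408] op 0.4733894292644142
tool x [ 0.9864 -0.1643 -0.0041] y [-0.0038  0.0019 -1.    ] z [0.1643 0.9864 0.0012]
q [ 0.9405  0.9583 -0.7181  1.7142  0.8381  0.8099  1.2242]
shift [ 0.0014  0.0691 -0.0022] turn [-0.002 -0.    -0.005]
shift [ 0.0014  0.0691 -0.0022] turn [ 0.008  4.    -0.002]
```

View pics/w17.png

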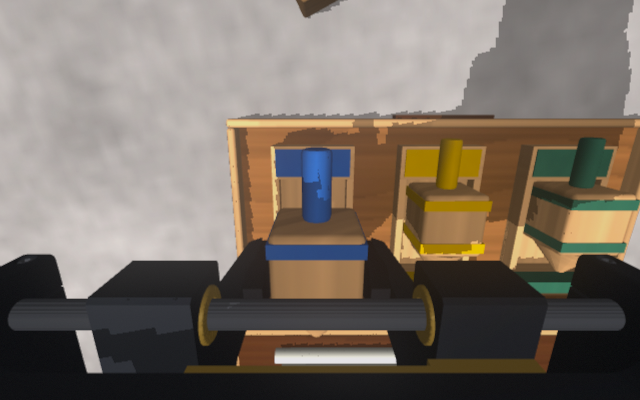

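arm_command(
  deltas=[
    {"dx":0.001,"dy":0.02,"dz":-0.0025,"wx":0,"wy":0,"wz":0},
    {"dx":0.001,"dy":0.035,"dz":-0.0025,"wx":0,"wy":0,"wz":0},
    {"dx":0.001,"dy":0.045,"dz":-0.0025,"wx":0,"wy":0,"wz":0},
    {"dx":0.001,"dy":0.05,"dz":-0.0025,"wx":0,"wy":0,"wz":0},
    {"dx":0.001,"dy":0.05,"dz":-0.0025,"wx":0,"wy":0,"wz":0},
  ],
)

```text
clock: 21.0
tool_pos: [0.4915, -0.3609, 0.2089]
eef_rot: [-0.705, 0.059, -0.058, 0.705]
contact_force: [0.2, -1.3, 0.1]
opening: 0.478
```

Run:
```python
from h import *
show();plan([.491,-.3604,.0415],-.165)
im=r.snapshot("wrist")[:,:,::-1];cv2.imwrite("pics/w18c.png",cv2.resize(im[95:370,200:480],None,fx=2.8,fy=2.1,interpolation=cv2.INTER_CUBIC))
S=r.snapshot("scene")[:,:,::-1];cv2.imwrite("pics/s2.png",cv2.resize(S[120:240,125:285],None,fx=5,fy=5,interpolation=cv2.INTER_CUBIC))
```

```text
t21.00 tcp [ 0.4915 -0.3609  0.2089] grasp [ 0.4913 -0.3608  0.0619] F [ 0.1806 -1.308   0.0557] op 0.47800160973482725
tool x [ 0.9864 -0.1643 -0.0012] y [-0.0011  0.0006 -1.    ] z [0.1643 0.9864 0.0004]
q [ 0.917   1.0257 -0.6667  1.7209  0.9074  0.7358  1.1756]
shift [-0.0005  0.0204  0.0004] turn [-0.001 -0.    -0.002]
shift [-0.0005  0.0204  0.0004] turn [ 0.002  4.    -0.001]
```

View pics/w18c.png

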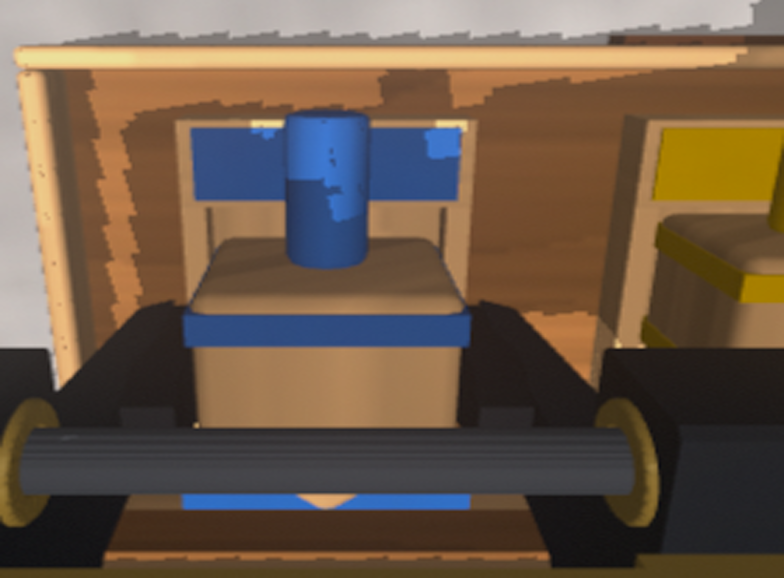

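View pics/s2.png

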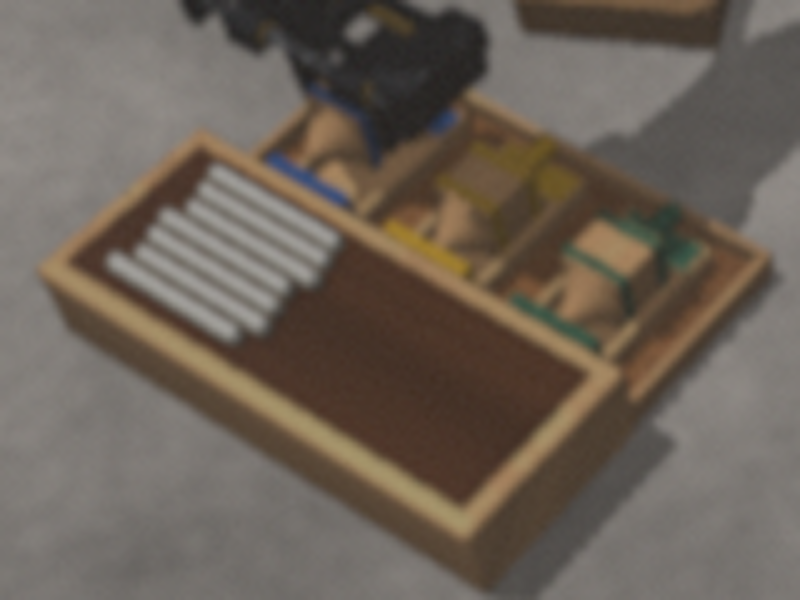

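arm_command(
  deltas=[
    {"dx":0,"dy":0.006,"dz":0,"wx":0,"wy":0,"wz":0},
    {"dx":0,"dy":0.011,"dz":0,"wx":0,"wy":0,"wz":0},
    {"dx":0,"dy":0.015,"dz":0,"wx":0,"wy":0,"wz":0},
    {"dx":0,"dy":0.018,"dz":0,"wx":0,"wy":0,"wz":0},
    {"dx":0,"dy":0.018,"dz":0,"wx":0,"wy":0,"wz":0},
  ],
)

```text
clock: 21.6
tool_pos: [0.4915, -0.361, 0.1912]
eef_rot: [-0.705, 0.059, -0.058, 0.705]
contact_force: [-0.8, 0.1, -2.2]
opening: 0.474
```

Run:
```python
from h import *
show()
im=r.snapshot("wrist")[:,:,::-1];cv2.imwrite("pics/w19c.png",cv2.resize(im[95:370,200:480],None,fx=2.8,fy=2.1,interpolation=cv2.INTER_CUBIC))
```

```text
t21.60 tcp [ 0.4915 -0.361   0.1912] grasp [ 0.4914 -0.3609  0.0442] F [-0.7524  0.1238 -2.1966] op 0.47405862347104677
tool x [ 0.9864 -0.1644 -0.0008] y [-0.0008  0.0003 -1.    ] z [0.1644 0.9864 0.0002]
q [ 0.9074  1.0502 -0.647   1.7226  0.9329  0.709   1.1559]
```

View pics/w19c.png

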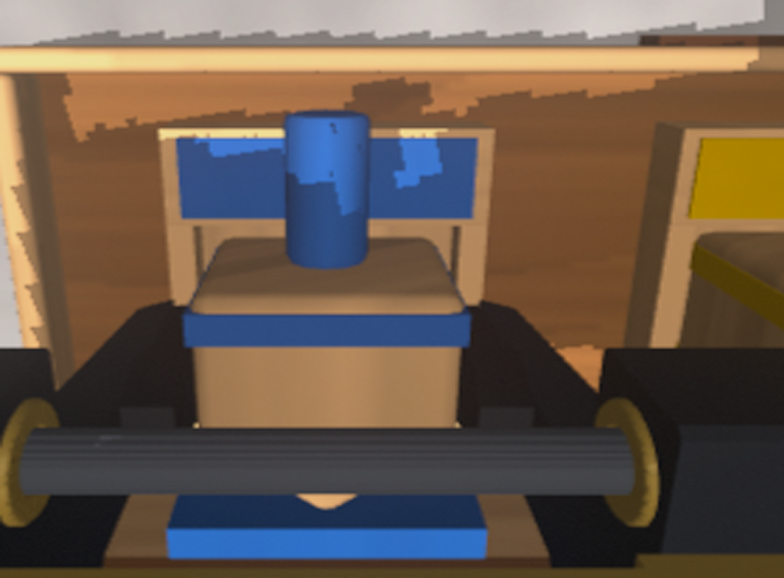

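arm_command(
  deltas=[
    {"dx":0,"dy":0.001,"dz":0,"wx":0,"wy":0,"wz":0},
    {"dx":0,"dy":0.002,"dz":0,"wx":0,"wy":0,"wz":0},
    {"dx":0,"dy":0.003,"dz":0,"wx":0,"wy":0,"wz":0},
    {"dx":0,"dy":0.0035,"dz":0,"wx":0,"wy":0,"wz":0},
    {"dx":0,"dy":0.0035,"dz":0,"wx":0,"wy":0,"wz":0},
  ],
)

```text
clock: 22.15
tool_pos: [0.4917, -0.361, 0.1882]
eef_rot: [0.705, -0.058, 0.058, -0.705]
contact_force: [-0.5, 0.6, -0.8]
opening: 0.476
```

arm_command(
  deltas=[
    {"dx":0,"dy":0.001,"dz":0,"wx":0,"wy":0,"wz":0},
    {"dx":0,"dy":0.002,"dz":0,"wx":0,"wy":0,"wz":0},
    {"dx":0,"dy":0.002,"dz":0,"wx":0,"wy":0,"wz":0},
    {"dx":0,"dy":0.002,"dz":0,"wx":0,"wy":0,"wz":0},
    {"dx":0,"dy":0.002,"dz":0,"wx":0,"wy":0,"wz":0},
  ],
)

```text
clock: 22.65
tool_pos: [0.4917, -0.3609, 0.1881]
eef_rot: [0.705, -0.058, 0.059, -0.704]
contact_force: [-4.5, 0.8, 12.8]
opening: 0.478
```

Contact at the expected floor height; release and rise.

arm_command(
  deltas=[
    {"dx":0,"dy":0,"dz":0,"wx":0,"wy":0,"wz":0},
    {"dx":0,"dy":0,"dz":0,"wx":0,"wy":0,"wz":0},
    {"dx":0,"dy":-0.02,"dz":0,"wx":0,"wy":0,"wz":0},
    {"dx":0,"dy":-0.06,"dz":0,"wx":0,"wy":0,"wz":0},
    {"dx":0,"dy":-0.11,"dz":0,"wx":0,"wy":0,"wz":0},
  ],
  claw=0.4,
)

```text
clock: 23.15
tool_pos: [0.4911, -0.3607, 0.2969]
eef_rot: [-0.704, 0.059, -0.057, 0.705]
contact_force: [0.8, -0.4, -0.4]
opening: 0.701
```

arm_command(
  deltas=[
    {"dx":0,"dy":-0.05,"dz":0,"wx":0,"wy":0,"wz":0},
    {"dx":0,"dy":-0.1,"dz":0,"wx":0,"wy":0,"wz":0},
    {"dx":-0.02,"dy":-0.13,"dz":0.02,"wx":0,"wy":0,"wz":0},
    {"dx":-0.05,"dy":-0.13,"dz":0.05,"wx":0,"wy":0,"wz":0},
    {"dx":-0.06,"dy":-0.13,"dz":0.06,"wx":0,"wy":0,"wz":0},
  ],
)

```text
clock: 23.65
tool_pos: [0.4407, -0.2884, 0.4286]
eef_rot: [0.705, -0.057, 0.057, -0.705]
contact_force: [0.2, -0.6, 0.3]
opening: 0.699
```

Run:
```python
from h import *
show()
for n in("wrist","scene","side"):
    im=r.snapshot(n)[:,:,::-1];cv2.imwrite(f"pics/end_{n}.png",im)
a=cv2.imread("pics/scene0.png");b=cv2.imread("pics/end_scene.png")
cv2.imwrite("pics/end_sc.png",cv2.resize(b[120:240,125:285],None,fx=5,fy=5,interpolation=cv2.INTER_CUBIC))
d=cv2.absdiff(a,b).max(2);cv2.imwrite("pics/diff.png",np.clip(d*3,0,255).astype(np.uint8))
```

```text
t23.65 tcp [ 0.4407 -0.2884  0.4286] grasp [ 0.4407 -0.2885  0.2816] F [ 0.1867 -0.5693  0.3294] op 0.6988158756311944
tool x [ 0.987  -0.1606  0.0003] y [ 0.0002 -0.0006 -1.    ] z [ 0.1606  0.987  -0.0006]
q [ 1.0207  0.653  -0.8926  1.8117  0.6084  0.9767  1.2804]
```

View pics/end_wrist.png

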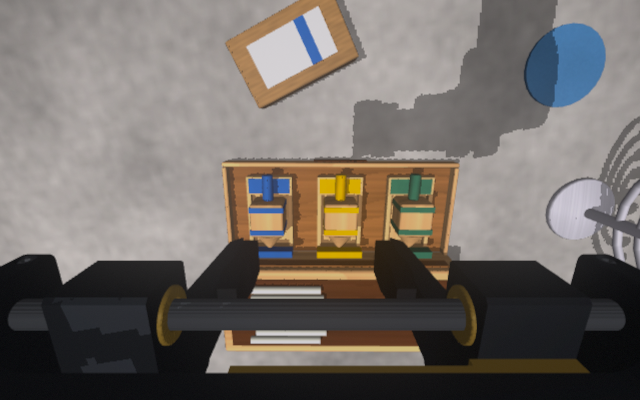

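View pics/end_sc.png

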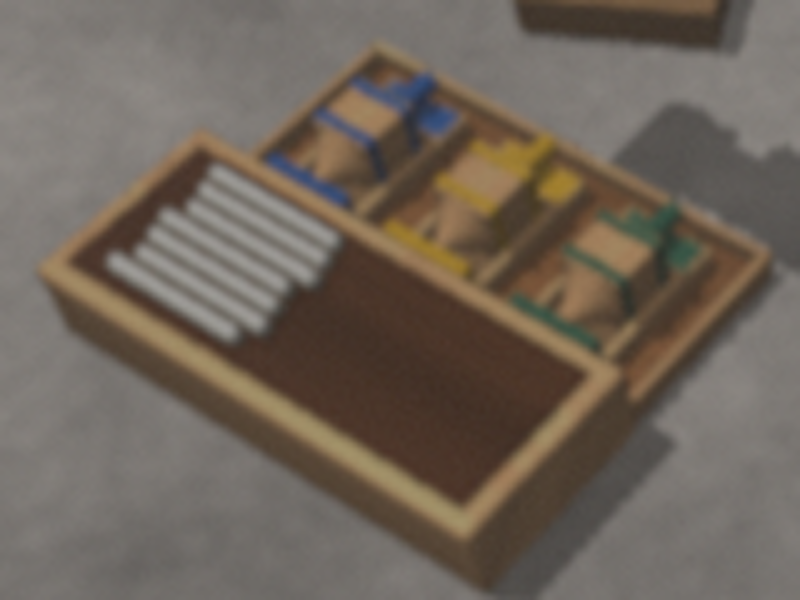

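View pics/diff.png

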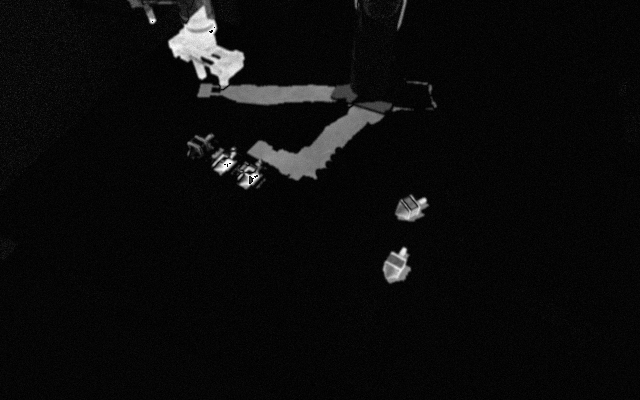

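View pics/end_side.png

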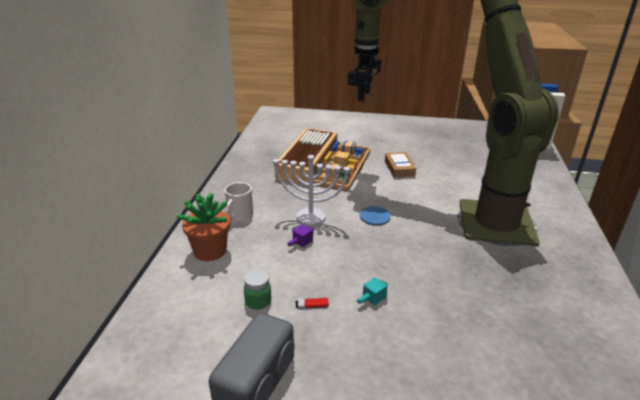

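Run:
```python
import cv2
im=cv2.imread("pics/end_wrist.png");cv2.imwrite("pics/endc.png",cv2.resize(im[150:280,215:465],None,fx=3.2,fy=3.2,interpolation=cv2.INTER_CUBIC))
```

```text
(no output)
```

View pics/endc.png

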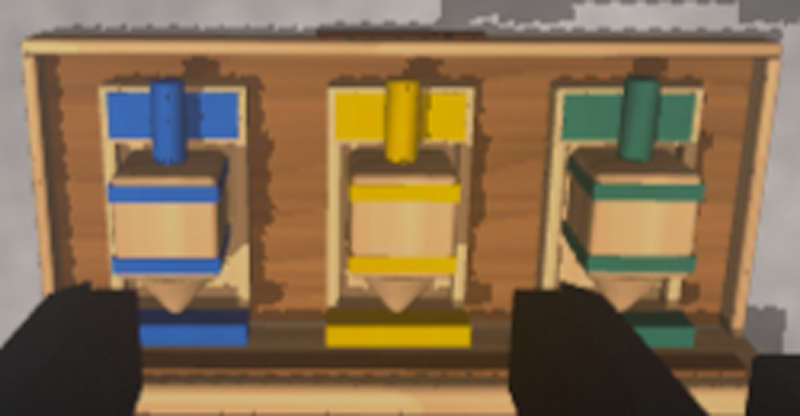

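```bash
python3 -c "
from plant import r
print(r.finish_job(), r.get_state()['clock'])"
```

```text
the job is handed in; nothing more can be done
the job is handed in; nothing more can be done
```

All three dreidels are in the slots of their own colour, points towards the headers and stems out over the low fronts. The job was handed in at about 24 s of the 72 s allowed.

- **What I did:** I moved green out of the blue slot into the green one first, then placed yellow, then blue. Each was gripped across its block and carried clear above the menorah where its path crossed it. Each was lowered until the wrist force showed contact with the pocket floor (about 7 to 13 N), then released.
- **Last checks:** The final wrist and scene pictures show all three lying level and at the same depth in their slots. Comparing the scene picture before and after shows changes only at the dreidels, the arm and its shadow. The menorah, the look-alikes and the other things did not move.
- **Disagreement:** My first measurement of the slots was about 2 to 3 mm off sideways. I corrected it from the wrist camera, for green while it was already in its slot and for the other two during lowering.

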